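# Ready the tube mixer and hold its drum heavy side down

### The job

Put the tube mixer in hand mode by pressing the three keys of the panel fully down one at a time, not two at once: the round one, then the square one, then the bar-shaped one. Then take the crank by its black grip, turn the drum through at least half a turn to feel which side of it is heavy (a ballast is sealed inside, out of sight), and bring that heavy side straight down, to within about 15 degrees. Finish while still gripping the crank with the drum at rest, so that a colleague can fit the counterweight, and leave the bottle, the tip box and the beaker where they stand.

Things in the scene. Friction and masses are not known exactly. Their poses are not given: they have to be found in the camera images.
- mixer: Fixed tube mixer; z up, origin on the table under the drum. The drum's axis is level along mixer y, 130 mm above the table, at mixer x = 0. Drum: closed cylinder, radius 60 mm, y -30 to +20 mm, with 0.5 kg of ballast sealed 40 mm off its axis (0.2 N m at most), at an unknown place that differs each time. White housing 130 x 90 x 190 mm high at y +35 to +125. Crank on the free -y face.
- drum (a joint): Turn of the drum (rad, no stops), positive about mixer +y: 0 = crank grip straight above the axis, pi/2 = grip towards mixer +x, pi = grip straight down. About 0.27 N m of steady friction: it stays where it is left and never swings by itself. It is harder to turn while the heavy side goes up, easier while that goes down. Without the ballast it is balanced to 0.01 N m.
- grip: Black cylindrical crank grip, diameter 16 mm, 60 mm long, level along mixer y; origin at its middle, 50 mm from the drum's axis, at mixer y = -85 mm (55 mm clear of the drum's face). It spins freely on its pin, so a gripper can pinch it from above (closing along mixer x) and carry it all round the circle while staying vertical.
- panel: Fixed white panel under the three keys, 75 x 175 x 12 mm high; origin centre of underside. The keys stand in a row along its y, 50 mm apart, middle one at the centre, in any order.
- key_round_top (a point): Centre of the top of the round key (diameter 26 mm), 44 mm above the table when up. Each key stands 10 mm proud of a grey block of 46 x 44 mm whose top is 34 mm above the table.
- key_square_top (a point): Centre of the top of the square key (24 x 24 mm), 44 mm above the table when up.
- key_bar_top (a point): Centre of the top of the bar-shaped key (34 mm along panel x, 13 mm along panel y), 44 mm above the table when up.
- key_round (a joint): Travel of the round key (m): 0 up, 0.006 fully down; spring, 1.5 N to start and 4.5 N fully down.
- key_square (a joint): Travel of the square key, as the round one.
- key_bar (a joint): Travel of the bar-shaped key, as the round one.
- bottle: Bystander: amber bottle, diameter 60 mm, 120 mm high; origin centre of underside.
- tipbox: Bystander: closed pipette tip box, 87 x 122 x 56 mm high; origin centre of underside.
- beaker: Bystander: glass beaker, diameter 70 mm, 90 mm high; origin centre of underside.

How it is judged:
By the outcome, as a careful person would: the job done as asked, in the order asked, and still so for the second after the job is handed in, while the arm keeps its last pose, push and grip.
It also fails if it takes over 72 s, if anything falls off the work surface, if the arm or the gripper's body presses on something with over 40 N, if the wrist force passes 120 N, or if a joint passes its speed limit or range.

### The arm

A 6-joint arm with a two-finger parallel gripper is mounted at the origin on the work surface. World frame = base frame: x ahead of the robot, y to its left, z up, the work surface at z = 0. Lengths are in m, angles in rad, forces in N, time in s.
With the tool pointing down it reaches from about 0.3 to 0.775 m from the base axis. Payload 14.6 kg.
Tool frame: the origin (TCP) lies at the very end of the fingers, on their centre line; the grasp point (between the pads) lies 19 mm behind it; z points along the fingers, y is the direction in which the jaws open and shut (so a half turn about z gives the same grasp; the last joint's range is limited). The gripper opens to 94 mm and grips with 3 to 60 N. Pads are 16 mm wide; open, the fingers measure 119 mm over their backs; the gripper's body (75 mm by 177 mm) begins 78 mm behind the grasp point.
Start: joints at [1.261, 0.3, 1.521, -0, 1.321, -0.067], TCP at [0.132, 0.534, 0.205] pointing down, gripper open.
Joint ranges: [-3.03, 3.03], [-0.79, 2.21], [0.23, 2.52], [-1.04, 4.18], [0, 3.07], [-2.55, 2.55]. Speed limits (rad/s): [2.22, 2.22, 2.57, 3.14, 3.14, 3.14].

### API

Orientations are given as [roll, pitch, yaw] about the fixed x, y, z axes, in that order (R = Rz(yaw) Ry(pitch) Rx(roll)).
In Python, from station import ctrl, vision, ticket gives the robot as it stands.
- The arm moves only by the tool step_arm, never from a script. Its argument "steps" is a list of rows, each an object of numbers: "x", "y", "z": the shift along the tool's x, y, z in m; "ax", "ay", "az": the turn, a rotation vector about the tool's x, y, z in degrees; "claw": the finger opening in m, from 0 to 0.094. A call has 1 to 5 rows; each row shifts and turns the pose as measured when the row begins, along the tool's axes as they then stand; what a row does not reach is not made up. A row lasts 1/12 s, in which the tool goes at most 41.7 mm and 7.16 degrees, less where a joint would pass 70% of its speed; a pose out of reach is approached as far as the arm can. A call with a gripper value outside its range is refused whole. The fingers move at their own pace and stop on an object; "grip_force" is the grip in N (left out, the last holds). Time passes only in rows, so rows that do not move let the fingers close. It gives the time, the measured TCP pose, the force and the opening at its end, in the units of the state.
- ctrl.get_obs(): the state, without advancing time (a new reading comes with each control period).
- vision.camera(name): name is "side" or "top"; returns (picture, depth): 420x560x3 uint8, red, green, blue; 420x560 float32, m along the optical axis (not along the pixel's ray), 0 where there is no reading.
- vision.camera_params(name): a dict with "fov_y" (degrees; the focal length in pixels is half the picture's height over the tangent of half this angle, whatever the lens; pixels are square), "cx", "cy" (the principal point, pixels), "origin" and "attitude" of the camera in the world. Camera axes: x right, y up, looking along -z (the intrinsics and any distortion apply to the point x, -y, -z); pixel columns grow to the right and rows downward; lengths in m; the calibration is good to about 2 mm. A picture is of the moment at which its call begins. camera_params takes no time and is no camera call.
- ticket.hand_in(): hands the job in, once; it reports no verdict.
The state is a dict: "time_s": time; "qpos": joint angles; "joint_vel": joint speeds; "tau": joint torques, N m; "ee_pos": TCP position; "eef_rot": TCP orientation; "force": force on the tool from outside, world axes, zero at the start; "moment": the same for the moment, N m; "grip_width": finger opening in m.
Only numpy, scipy, OpenCV 4.12 (cv2) and the standard library are available. Lean on these libraries where they do the work, as an engineer would, in place of code of your own. Each camera call takes 0.05 s, during which the arm holds its last target.

## Working session

There is one attempt and no reset: what is moved stays moved. The work goes in short steps, Python scripts to look and compute and a tool call to move; the robot and the scene stay as the last step left them, time stands still between calls to the robot, and variables do not carry over. Pictures are saved under pics/ and viewed, and the job is handed in when it is done.

Besides the shell and the picture viewer there is one more tool, called after "Call:" by a JSON object that holds its "fn" and its "kwargs". step_arm: Moves the arm, as the interface text tells. Its arguments: {"type":"object","properties":{"steps":{"type":"array"},"grip_force":{"type":"number"}},"required":["steps"]}

```bash
mkdir -p pics; ls
cat > h.py <<'E'
import numpy as np, cv2, json
from station import ctrl, vision, ticket
def snap(tag):
    out={}
    for n in ("side","top"):
        p,d=vision.camera(n); np.savez(f"pics/{tag}_{n}.npz",p=p,d=d)
        cv2.imwrite(f"pics/{tag}_{n}.png",p[:,:,::-1])
E
python3 - <<'E'
from h import *
snap("a")
for n in ("side","top"): print(n,vision.camera_params(n))
print(ctrl.get_obs())
E
```

```text
pics
side {'fov_y': 51.24883407250851, 'cx': 290.43467742433654, 'cy': 210.41388760300913, 'origin': array([ 0.43074526, -0.63087252,  0.84278426]), 'attitude': array([ 0.70198393, -0.0034334 , -0.33230012])}
top {'fov_y': 53.40625754381367, 'cx': 272.05386016670474, 'cy': 204.90721453401568, 'origin': array([ 0.55567525, -0.04830477,  0.95476403]), 'attitude': array([ 0.07790159, -0.00577991, -1.54456878])}
{'time_s': 0.1, 'qpos': array([ 1.26141406e+00,  3.00376272e-01,  1.52154768e+00, -1.57918512e-05,
        1.32070434e+00, -6.66020462e-02]), 'joint_vel': array([-4.85420232e-04, -2.97490200e-03, -1.72781977e-03,  1.97669952e-03,
       -1.61021726e-05,  1.42543963e-03]), 'tau': array([ 1.90902210e-03, -5.32645226e+01, -3.53282654e+01,  7.09974580e-02,
        2.34579819e-02, -9.17158445e-05]), 'ee_pos': array([0.13215321, 0.53363063, 0.20495248]), 'eef_rot': array([-3.14055829e+00, -5.36624416e-05,  2.89881632e+00]), 'force': array([0.00365158, 0.50225076, 0.11100457]), 'moment': array([-0.01471857,  0.01247586,  0.0146434 ]), 'grip_width': 0.09406025960915942}
```

View pics/a_top.png

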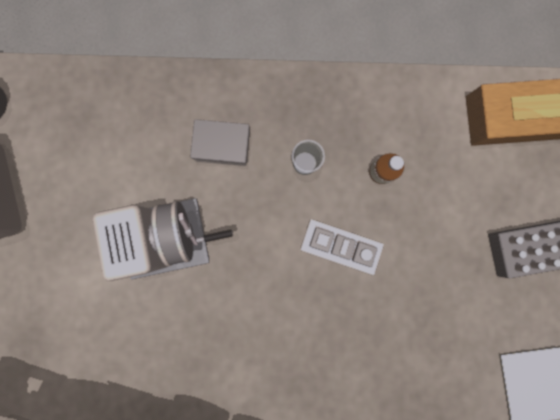

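View pics/a_side.png

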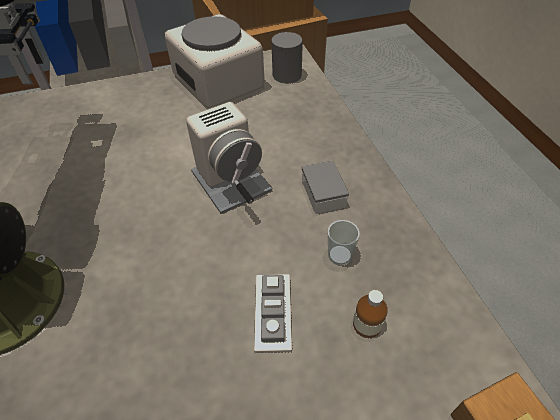

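The top view shows the mixer housing at (122,242), the drum at (170,235), the grip around (217,237), and the panel at (342,247) with square (322,240), bar (345,247) and round (367,255) keys. The beaker is at (308,158), the bottle at (388,167) and the tip box at (220,142). Next I compute world points.

```bash
cat >> h.py <<'E'
from scipy.spatial.transform import Rotation as R
def cam(n):
    c=vision.camera_params(n); f=210/np.tan(np.radians(c['fov_y'])/2)
    return c,f,R.from_euler('xyz',c['attitude']).as_matrix()
def cloud(tag,n):
    z=np.load(f"pics/{tag}_{n}.npz"); p,d=z['p'],z['d']; c,f,M=cam(n)
    v,u=np.mgrid[0:420,0:560]
    P=np.stack([(u-c['cx'])/f*d,-(v-c['cy'])/f*d,-d],-1)@M.T+c['origin']
    return p,d,P
def ray(n,u,v,h):
    c,f,M=cam(n); r=M@np.array([(u-c['cx'])/f,-(v-c['cy'])/f,-1]); o=c['origin']
    return o+r*(h-o[2])/r[2]
E
python3 - <<'E'
from h import *
for n,pts in (("top",[(322,240),(345,247),(367,255),(122,242),(217,237),(400,350),(100,340),(308,158),(388,167),(220,142)]),("side",[(272,283),(272,303),(273,326),(217,117),(243,190),(150,200),(200,370)])):
    p,d,P=cloud("a",n)
    for u,v in pts: print(n,u,v,d[v,u],P[v,u].round(4))
for n in ("top","side"):
    im=cv2.imread(f"pics/a_{n}.png")
    a,b=((80,180,240,290),(180,95,285,215))[n=="side"],0
    x0,y0,x1,y1=a
    cv2.imwrite(f"pics/a_{n}_mix.png",cv2.resize(im[y0:y1,x0:x1],None,fx=5,fy=5,interpolation=cv2.INTER_CUBIC)[:600,:800])
    x0,y0,x1,y1=((290,210,395,285),(245,265,305,360))[n=="side"]
    cv2.imwrite(f"pics/a_{n}_pan.png",cv2.resize(im[y0:y1,x0:x1],None,fx=6,fy=6,interpolation=cv2.INTER_CUBIC)[:600,:800])
E
```

```text
top 322 240 0.90839815 [ 0.5532 -0.1624  0.0438]
top 345 247 0.9071535 [ 0.5394 -0.2126  0.0442]
top 367 255 0.90612036 [ 0.5234 -0.2606  0.0441]
top 122 242 0.7582305 [0.5405 0.2195 0.192 ]
top 217 237 0.8604262 [0.5538 0.0602 0.0912]
top 400 350 0.9323819 [ 0.3129 -0.346   0.0017]
top 100 340 0.93462694 [ 0.317   0.3252 -0.0028]
top 308 158 0.96446633 [ 0.741  -0.132   0.0022]
top 388 167 0.868072 [ 0.7082 -0.2904  0.0969]
top 220 142 0.9124979 [0.7608 0.0657 0.0551]
side 272 283 0.9183271 [ 0.5523 -0.1685  0.0431]
side 272 303 0.8865123 [ 0.5381 -0.2138  0.0447]
side 273 326 0.85423106 [ 0.5249 -0.262   0.0448]
side 217 117 1.0429072 [0.5426 0.2227 0.1895]
side 243 190 1.0224144 [0.5557 0.0629 0.0925]
side 150 200 1.128758 [ 0.3357  0.1947 -0.003 ]
side 200 370 0.84485495 [ 0.3698 -0.2815 -0.0018]
```

View pics/a_top_mix.png

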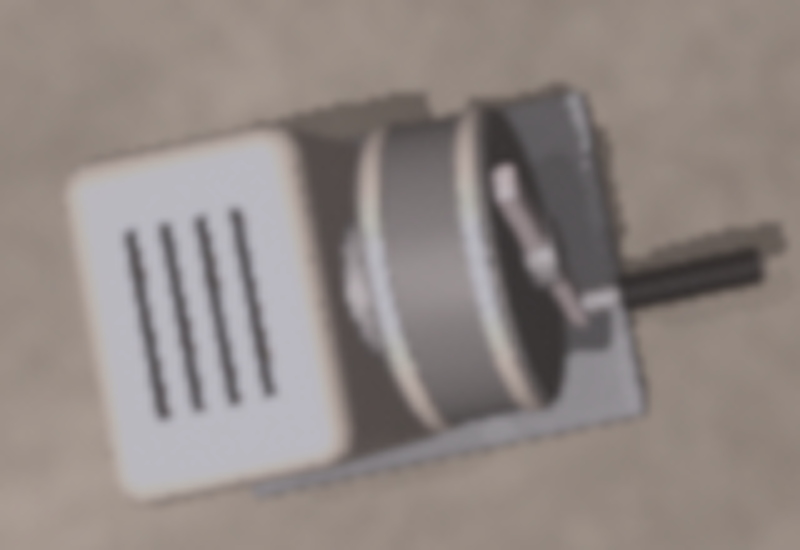

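View pics/a_side_mix.png

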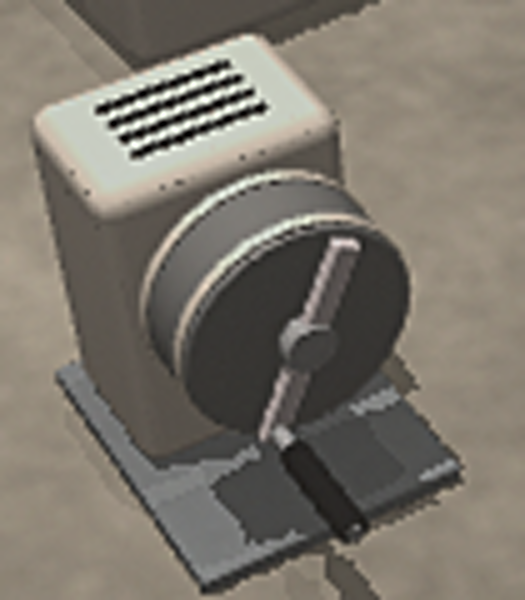

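View pics/a_top_pan.png

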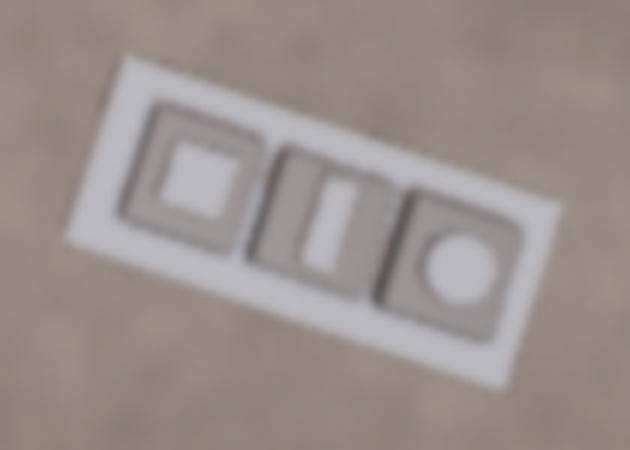

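The crank grip is low (top 92 mm), sitting on the robot's side. The key order in the top view from left to right is square, bar, round. I'll fit the mixer pose and key centres from segmented depth points.

```bash
cat > m.py <<'E'
from h import *
def show(nm,pts):
    r=cv2.minAreaRect(pts[:,:2].astype(np.float32)*1000); print(nm,len(pts),np.round(r[0],1),np.round(r[1],1),round(r[2],1))
for n in ("top","side"):
    p,d,P=cloud("a",n); x,y,z=P[...,0],P[...,1],P[...,2]
    m=(z>.182)&(z<.2)&(x>.4)&(x<.66)&(y>.1)&(y<.33); m=cv2.morphologyEx(m.astype(np.uint8),cv2.MORPH_OPEN,np.ones((3,3)))>0
    show(n+" housing",P[m])
    mk=(z>.0385)&(z<.05)&(x>.45)&(x<.62)&(y>-.3)&(y<-.12)&(p.min(-1)>(150 if n=="top" else 170))
    k,l,st,ct=cv2.connectedComponentsWithStats(mk.astype(np.uint8))
    for i in range(1,k):
        if st[i,4]>30:
            q=P[l==i]; show(n+" key",q)
            # plane ray on centroid
            print("   ray",ray(n,*ct[i],.044).round(4))
    mp=(z>.004)&(z<.05)&(x>.45)&(x<.62)&(y>-.33)&(y<-.09)
    show(n+" panel",P[mp])
    g=(p.max(-1)<60)&(z>.05)&(x>.5)&(x<.6)&(y>.02)&(y<.12)
    k,l,st,ct=cv2.connectedComponentsWithStats(g.astype(np.uint8)); i=1+np.argmax(st[1:,4]); q=P[l==i]
    show(n+" grip",q); c=q.mean(0); print("  ",c.round(4),np.linalg.svd(q-c)[2][0].round(3),q[:,2].max().round(4),np.median(q[:,2]).round(4))
    # drum
    dr=(z>.1)&(z<.2)&(x>.45)&(x<.65)&(y>.08)&(y<.17); 
    if n=="top":
        q=P[dr]; show("drum-ish",q); print(q[:,2].max())
E
python3 m.py
```

```text
top housing 4059 [548.5 190.9] [127.5 152.7] 13.6
top key 117 [ 554.8 -164.3] [24.1 22.1] 73.0
   ray [ 0.5549 -0.1641  0.044 ]
top key 91 [ 539.9 -212. ] [13.2 32.7] 69.8
   ray [ 0.5396 -0.2118  0.044 ]
top key 106 [ 525.5 -259.5] [21.8 24.8] 0.7
   ray [ 0.5253 -0.2598  0.044 ]
top panel 2631 [ 532.6 -210.2] [237.2 168.7] 89.0
top grip 131 [543.4 111.6] [60.3  1.3] 13.5
   [0.5405 0.1111 0.1479] [-0.459 -0.11  -0.882] 0.1816 0.149
drum-ish 2234 [557.  136.4] [ 67.  134.3] 90.0
0.19535162095230918
side housing 1601 [547.7 191.3] [126. 156.] 13.3
side key 99 [ 553.6 -164.8] [22.3 21.3] 73.1
   ray [ 0.5536 -0.1644  0.044 ]
side key 80 [ 539.8 -211.5] [11.7 30.7] 71.1
   ray [ 0.5398 -0.2116  0.044 ]
side key 109 [ 524.7 -259.5] [23.  21.6] 73.6
   ray [ 0.524  -0.2591  0.044 ]
side panel 2825 [ 536.3 -214.8] [168.5 224.6] 2.3
side grip 569 [543. 112.] [70.5  9.3] 9.5
   [0.5396 0.112  0.1421] [-0.379 -0.088 -0.921] 0.1889 0.1444
```

```bash
cat > m2.py <<'E'
from h import *
for n in ("top","side"):
    p,d,P=cloud("a",n); x,y,z=P[...,0],P[...,1],P[...,2]
    yaw=np.radians(13.5); ex=np.array([np.cos(yaw),np.sin(yaw)]); ey=np.array([-ex[1],ex[0]])
    Y=P[...,:2]@ey; X=P[...,:2]@ex
    m=(z>.184)&(z<.2)&(x>.4)&(x<.66)&(y>.1)&(y<.35)
    q=Y[m]; print(n,"Y hist",np.histogram(q,bins=12))
    k,l,st,ct=cv2.connectedComponentsWithStats(m.astype(np.uint8)); i=1+np.argmax(st[1:,4]); q=P[(l==i)&(Y>np.percentile(Y[m],99.5)-.088)]
    r=cv2.minAreaRect(q[:,:2].astype(np.float32)*1000); print(" housing",np.array(r[0]),r[1],r[2])
    g=(p.max(-1)<75)&(z>.06)&(z<.105)&(x>.5)&(x<.6)&(y>.02)&(y<.105)
    k,l,st,ct=cv2.connectedComponentsWithStats(g.astype(np.uint8)); i=1+np.argmax(st[1:,4]); q=P[l==i]
    r=cv2.minAreaRect(q[:,:2].astype(np.float32)*1000); print(" grip",len(q),np.array(r[0]),r[1],r[2],q[:,2].max(),np.percentile(q[:,2],[50,90]))
    c=q.mean(0); print(c,np.linalg.svd(q-c)[2][0], "ray at .088", ray(n,*ct[i],.088))
    # drum's curved surface: fit circle in X,z plane for points in gap
    m=(z>.14)&(z<.2)&(x>.45)&(x<.66)&(Y<np.percentile(Y[m],99.5)-.1)&(Y>np.percentile(Y[m],99.5)-.15)
    if m.sum()>20:
        from scipy.optimize import least_squares
        s=least_squares(lambda a:np.hypot(X[m]-a[0],z[m]-a[1])-.06,[.6,.13],loss='soft_l1',f_scale=.002); print(" drum axis X,z",s.x,m.sum(),np.std(s.fun), 'Yrange',Y[m].min(),Y[m].max())
E
python3 m2.py
```

```text
top Y hist (array([103, 212, 210, 226,  51, 220, 516, 501, 501, 494, 496, 424]), array([-0.0261414 , -0.0127979 ,  0.00054561,  0.01388911,  0.02723261,
        0.04057611,  0.05391961,  0.06726311,  0.08060661,  0.09395011,
        0.10729362,  0.12063712,  0.13398062]))
 housing [540.70288086 223.00518799] (125.84449005126953, 86.53861999511719) 13.624251365661621
 grip 189 [557.83734131  58.47885132] (14.009662628173828, 56.94794464111328) 13.484460830688477 0.09745444855102225 [0.09227181 0.09435201]
[0.55769701 0.05892639 0.09207176] [-0.24145162  0.97041088 -0.00195993] ray at .088 [0.5577042  0.05943918 0.088     ]
 drum axis X,z [0.57806624 0.13039761] 1589 0.0013507020018069407 Yrange -0.017304199476004322 0.03211291435474515
side Y hist (array([ 76,  82,  87, 103,   9, 146, 221, 183, 201, 177, 176,  81]), array([-0.02571992, -0.01216016,  0.0013996 ,  0.01495936,  0.02851912,
        0.04207889,  0.05563865,  0.06919841,  0.08275817,  0.09631793,
        0.10987769,  0.12343745,  0.13699721]))
 housing [539.69958496 224.35037231] (125.71640014648438, 88.74642181396484) 14.089885711669922
 grip 148 [556.82666016  58.61121368] (15.021291732788086, 62.881568908691406) 13.987322807312012 0.09597405022237959 [0.09144669 0.09392111]
[0.55637864 0.05545809 0.09064953] [ 0.24761614 -0.96857862 -0.02327464] ray at .088 [0.55686189 0.05770378 0.088     ]
 drum axis X,z [0.57817715 0.12982602] 858 0.00772574227549437 Yrange -0.01640593240730764 0.03215526245921872
```

```bash
cat >> h.py <<'E'
def T(pos,rv): return np.array(pos,float),R.from_euler('xyz',rv)
def plan(pos,yaw,vmax=.04,wmax=7,n=5):
    """rows from the present pose towards pos with tool straight down, yaw in deg"""
    o=ctrl.get_obs(); p,r=np.array(o['ee_pos']),R.from_euler('xyz',o['eef_rot'])
    tgt=R.from_euler('xyz',[np.pi,0,np.radians(yaw)]); pos=np.array(pos,float)
    N=max(int(np.ceil(np.linalg.norm(pos-p)/vmax)),int(np.ceil(np.degrees((r.inv()*tgt).magnitude())/wmax)),1)
    print("t",round(o['time_s'],2),"at",p.round(4),"yaw",np.degrees(o['eef_rot']).round(1),"F",np.round(o['force'],1),"rows needed",N)
    for k in range(min(n,N)):
        s=(pos-p)/(N-k); rv=(r.inv()*tgt).as_rotvec()/(N-k)
        l=r.inv().apply(s).round(4); a=np.degrees(rv).round(1)
        print('{"x":%g,"y":%g,"z":%g,"ax":%g,"ay":%g,"az":%g}'%(*l,*a))
        p=p+r.apply(l); r=r*R.from_rotvec(np.radians(a))
def pl(*a,**k): plan(*a,**k)
E
python3 -c "
from h import *
plan((.5247,-.2595,.12),72.7,n=30)"
```

```text
t 0.1 at [0.1322 0.5336 0.205 ] yaw [-179.9   -0.   166.1] F [0.  0.5 0.1] rows needed 23
{"x":-0.0249,"y":-0.0294,"z":0.0037,"ax":-0,"ay":0,"az":4.1}
{"x":-0.0269,"y":-0.0275,"z":0.0037,"ax":-0,"ay":0,"az":4.1}
{"x":-0.0288,"y":-0.0255,"z":0.0037,"ax":-0,"ay":0,"az":4.1}
{"x":-0.0305,"y":-0.0234,"z":0.0037,"ax":-0,"ay":0,"az":4.1}
{"x":-0.0321,"y":-0.0212,"z":0.0037,"ax":-0,"ay":0,"az":4.1}
{"x":-0.0336,"y":-0.0188,"z":0.0037,"ax":-0,"ay":0,"az":4}
{"x":-0.0348,"y":-0.0164,"z":0.0037,"ax":-0,"ay":0,"az":4.1}
{"x":-0.0359,"y":-0.0139,"z":0.0037,"ax":-0,"ay":0,"az":4}
{"x":-0.0368,"y":-0.0113,"z":0.0037,"ax":-0,"ay":0,"az":4.1}
{"x":-0.0375,"y":-0.0087,"z":0.0037,"ax":-0,"ay":0,"az":4}
{"x":-0.038,"y":-0.0061,"z":0.0037,"ax":-0,"ay":0,"az":4.1}
{"x":-0.0383,"y":-0.0033,"z":0.0037,"ax":-0,"ay":0,"az":4}
{"x":-0.0385,"y":-0.0006,"z":0.0037,"ax":-0,"ay":0,"az":4.1}
{"x":-0.0384,"y":0.0021,"z":0.0038,"ax":-0,"ay":0,"az":4}
{"x":-0.0382,"y":0.0048,"z":0.0037,"ax":-0,"ay":0,"az":4.1}
{"x":-0.0377,"y":0.0075,"z":0.0038,"ax":-0,"ay":0,"az":4}
{"x":-0.0371,"y":0.0101,"z":0.0037,"ax":-0,"ay":0,"az":4.1}
{"x":-0.0363,"y":0.0127,"z":0.0038,"ax":-0,"ay":0,"az":4}
{"x":-0.0353,"y":0.0152,"z":0.0037,"ax":-0,"ay":0,"az":4.1}
{"x":-0.0341,"y":0.0177,"z":0.0038,"ax":-0,"ay":0,"az":4}
{"x":-0.0328,"y":0.0201,"z":0.0037,"ax":-0,"ay":0,"az":4.1}
{"x":-0.0313,"y":0.0224,"z":0.0038,"ax":-0,"ay":0,"az":4}
{"x":-0.0297,"y":0.0245,"z":0.0037,"ax":-0,"ay":0.1,"az":4.1}
```

Call:
{"fn": "step_arm", "kwargs": {"steps": [{"x": -0.025, "y": -0.029, "z": 0, "az": 4, "claw": 0}, {"x": -0.027, "y": -0.0275, "z": 0, "az": 4, "claw": 0}, {"x": -0.029, "y": -0.0255, "z": 0, "az": 4, "claw": 0}, {"x": -0.0305, "y": -0.0235, "z": 0, "az": 4, "claw": 0}, {"x": -0.032, "y": -0.021, "z": 0, "az": 4, "claw": 0}], "grip_force": 20}}

```text
validation failed for argument at $.st...
```

Call:
{"fn": "step_arm", "kwargs": {"steps": [{"x": -0.0335, "y": -0.019, "z": 0, "az": 4, "claw": 0}, {"x": -0.035, "y": -0.0165, "z": 0, "az": 4, "claw": 0}, {"x": -0.036, "y": -0.014, "z": 0, "az": 4, "claw": 0}, {"x": -0.037, "y": -0.011, "z": 0, "az": 4, "claw": 0}, {"x": -0.0375, "y": -0.009, "z": 0, "az": 4, "claw": 0}]}}

```text
validation failed for argument at $.st...
```

```bash
python3 -c "
from h import *
plan((.5247,-.2595,.12),72.7,n=10)"
```

```text
t 0.1 at [0.1322 0.5336 0.205 ] yaw [-179.9   -0.   166.1] F [0.  0.5 0.1] rows needed 23
{"x":-0.0249,"y":-0.0294,"z":0.0037,"ax":-0,"ay":0,"az":4.1}
{"x":-0.0269,"y":-0.0275,"z":0.0037,"ax":-0,"ay":0,"az":4.1}
{"x":-0.0288,"y":-0.0255,"z":0.0037,"ax":-0,"ay":0,"az":4.1}
{"x":-0.0305,"y":-0.0234,"z":0.0037,"ax":-0,"ay":0,"az":4.1}
{"x":-0.0321,"y":-0.0212,"z":0.0037,"ax":-0,"ay":0,"az":4.1}
{"x":-0.0336,"y":-0.0188,"z":0.0037,"ax":-0,"ay":0,"az":4}
{"x":-0.0348,"y":-0.0164,"z":0.0037,"ax":-0,"ay":0,"az":4.1}
{"x":-0.0359,"y":-0.0139,"z":0.0037,"ax":-0,"ay":0,"az":4}
{"x":-0.0368,"y":-0.0113,"z":0.0037,"ax":-0,"ay":0,"az":4.1}
{"x":-0.0375,"y":-0.0087,"z":0.0037,"ax":-0,"ay":0,"az":4}
```

Call:
{"fn": "step_arm", "kwargs": {"steps": [{"x": -0.025, "y": -0.029, "z": 0.0, "ax": 0.0, "ay": 0.0, "az": 4.0, "claw": 0.0}], "grip_force": 20}}

```text
time_s: 0.18
ee_pos: [0.148, 0.5016, 0.2039]
eef_rot: [-3.14, -0.001, 2.833]
force: [1.4, 0.4, -0.8]
grip_width: 0.0902
```

Call:
{"fn": "step_arm", "kwargs": {"steps": [{"x": -0.027, "y": -0.0275, "z": 0.0, "ax": 0.0, "ay": 0.0, "az": 4.0, "claw": 0.0}, {"x": -0.029, "y": -0.0255, "z": 0.0, "ax": 0.0, "ay": 0.0, "az": 4.0, "claw": 0.0}, {"x": -0.0305, "y": -0.0235, "z": 0.0, "ax": 0.0, "ay": 0.0, "az": 4.0, "claw": 0.0}, {"x": -0.032, "y": -0.021, "z": 0.0, "ax": 0.0, "ay": 0.0, "az": 4.0, "claw": 0.0}, {"x": -0.0335, "y": -0.019, "z": 0.0, "ax": 0.0, "ay": 0.0, "az": 4.0, "claw": 0.0}]}}

```text
time_s: 0.6
ee_pos: [0.2344, 0.3221, 0.2014]
eef_rot: [-3.135, 0.001, 2.472]
force: [0.1, 0.7, 0.0]
grip_width: 0.0576
```

Call:
{"fn": "step_arm", "kwargs": {"steps": [{"x": -0.035, "y": -0.0165, "z": 0.0, "ax": 0.0, "ay": 0.0, "az": 4.0, "claw": 0.0}, {"x": -0.036, "y": -0.014, "z": 0.0, "ax": 0.0, "ay": 0.0, "az": 4.0, "claw": 0.0}, {"x": -0.037, "y": -0.011, "z": 0.0, "ax": 0.0, "ay": 0.0, "az": 4.0, "claw": 0.0}, {"x": -0.0375, "y": -0.009, "z": 0.0, "ax": 0.0, "ay": 0.0, "az": 4.0, "claw": 0.0}, {"x": -0.038, "y": -0.006, "z": 0.0, "ax": 0.0, "ay": 0.0, "az": 4.0, "claw": 0.0}]}}

```text
time_s: 1.02
ee_pos: [0.3201, 0.1399, 0.2018]
eef_rot: [-3.136, 0.003, 2.107]
force: [1.2, 0.3, -0.2]
grip_width: 0.0243
```

```bash
python3 -c "
from h import *
plan((.5247,-.2595,.1),72.7,n=10)"
```

```text
t 1.02 at [0.3201 0.1399 0.2018] yaw [-179.7    0.2  120.7] F [ 1.2  0.3 -0.2] rows needed 12
{"x":-0.0373,"y":-0.0023,"z":0.0086,"ax":-0,"ay":0,"az":4}
{"x":-0.0374,"y":0.0003,"z":0.0086,"ax":-0,"ay":0,"az":4}
{"x":-0.0372,"y":0.0029,"z":0.0086,"ax":-0,"ay":0,"az":4}
{"x":-0.037,"y":0.0055,"z":0.0086,"ax":-0,"ay":0,"az":4}
{"x":-0.0365,"y":0.008,"z":0.0086,"ax":-0,"ay":0,"az":4}
{"x":-0.0358,"y":0.0106,"z":0.0086,"ax":-0,"ay":0,"az":4}
{"x":-0.035,"y":0.013,"z":0.0086,"ax":-0,"ay":0.1,"az":4}
{"x":-0.034,"y":0.0155,"z":0.0086,"ax":-0,"ay":0,"az":4}
{"x":-0.0329,"y":0.0178,"z":0.0086,"ax":-0,"ay":0.1,"az":4}
{"x":-0.0316,"y":0.02,"z":0.0085,"ax":-0,"ay":0.1,"az":4}
```

Call:
{"fn": "step_arm", "kwargs": {"steps": [{"x": -0.037, "y": -0.002, "z": 0.008, "ax": 0.0, "ay": 0.0, "az": 4.0, "claw": 0.0}, {"x": -0.037, "y": 0.0, "z": 0.008, "ax": 0.0, "ay": 0.0, "az": 4.0, "claw": 0.0}, {"x": -0.037, "y": 0.003, "z": 0.008, "ax": 0.0, "ay": 0.0, "az": 4.0, "claw": 0.0}, {"x": -0.037, "y": 0.0055, "z": 0.008, "ax": 0.0, "ay": 0.0, "az": 4.0, "claw": 0.0}, {"x": -0.0365, "y": 0.008, "z": 0.008, "ax": 0.0, "ay": 0.0, "az": 4.0, "claw": 0.0}]}}

```text
time_s: 1.43
ee_pos: [0.406, -0.0364, 0.163]
eef_rot: [3.14, 0.005, 1.739]
force: [1.8, 1.2, 0.3]
grip_width: 0.0003
```

Call:
{"fn": "step_arm", "kwargs": {"steps": [{"x": -0.036, "y": 0.0105, "z": 0.008, "ax": 0.0, "ay": 0.0, "az": 4.0, "claw": 0.0}, {"x": -0.035, "y": 0.013, "z": 0.008, "ax": 0.0, "ay": 0.0, "az": 4.0, "claw": 0.0}, {"x": -0.034, "y": 0.0155, "z": 0.008, "ax": 0.0, "ay": 0.0, "az": 4.0, "claw": 0.0}, {"x": -0.033, "y": 0.018, "z": 0.008, "ax": 0.0, "ay": 0.0, "az": 4.0, "claw": 0.0}, {"x": -0.0315, "y": 0.02, "z": 0.008, "ax": 0.0, "ay": 0.0, "az": 4.0, "claw": 0.0}]}}

```text
time_s: 1.85
ee_pos: [0.4884, -0.2157, 0.1208]
eef_rot: [3.139, 0.004, 1.37]
force: [-0.5, 0.0, -0.5]
grip_width: 0.0004
```

```bash
python3 -c "
from h import *
plan((.5247,-.2595,.07),72.7,n=10)"
```

```text
t 1.85 at [ 0.4884 -0.2157  0.1208] yaw [179.8   0.2  78.5] F [-0.5  0.  -0.5] rows needed 2
{"x":-0.0177,"y":0.0221,"z":0.0255,"ax":0.1,"ay":0.1,"az":2.9}
{"x":-0.0167,"y":0.023,"z":0.0255,"ax":0.1,"ay":0.1,"az":2.9}
```

Call:
{"fn": "step_arm", "kwargs": {"steps": [{"x": -0.0177, "y": 0.0221, "z": 0.02, "ax": 0.1, "ay": 0.1, "az": 2.9, "claw": 0.0}, {"x": -0.0167, "y": 0.023, "z": 0.02, "ax": 0.1, "ay": 0.1, "az": 2.9, "claw": 0.0}, {"x": 0.0, "y": 0.0, "z": 0.005, "ax": 0.0, "ay": 0.0, "az": 0.0, "claw": 0.0}]}}

```text
time_s: 2.1
ee_pos: [0.5262, -0.2679, 0.0717]
eef_rot: [-3.14, 0.0, 1.254]
force: [-1.5, 0.1, -0.9]
grip_width: 0.0005
```

```bash
python3 -c "
from h import *
plan((.5247,-.2595,.048),72.7,n=10)"
```

```text
t 2.1 at [ 0.5262 -0.2679  0.0717] yaw [-179.9    0.    71.8] F [-1.5  0.1 -0.9] rows needed 1
{"x":0.0075,"y":-0.004,"z":0.0237,"ax":-0.1,"ay":0,"az":-0.9}
```

Call:
{"fn": "step_arm", "kwargs": {"steps": [{"x": 0.0075, "y": -0.004, "z": 0.008, "ax": 0.0, "ay": 0.0, "az": 0.0, "claw": 0.0}, {"x": 0.0, "y": 0.0, "z": 0.006, "ax": 0.0, "ay": 0.0, "az": 0.0, "claw": 0.0}, {"x": 0.0, "y": 0.0, "z": 0.004, "ax": 0.0, "ay": 0.0, "az": 0.0, "claw": 0.0}]}}

```text
time_s: 2.35
ee_pos: [0.5234, -0.2583, 0.0502]
eef_rot: [-3.136, -0.0, 1.254]
force: [1.0, 0.0, 0.2]
grip_width: 0.0007
```

```bash
python3 -c "
from h import *
plan((.5247,-.2595,.036),72.7,vmax=.004,n=10)"
```

```text
t 2.35 at [ 0.5234 -0.2583  0.0502] yaw [-179.7   -0.    71.8] F [1.  0.  0.2] rows needed 4
{"x":-0.0002,"y":0.0004,"z":0.0036,"ax":-0.1,"ay":-0,"az":-0.2}
{"x":-0.0002,"y":0.0004,"z":0.0035,"ax":-0.1,"ay":-0,"az":-0.2}
{"x":-0.0002,"y":0.0004,"z":0.0036,"ax":-0.1,"ay":-0,"az":-0.2}
{"x":-0.0001,"y":0.0004,"z":0.0035,"ax":-0,"ay":-0,"az":-0.3}
```

Call:
{"fn": "step_arm", "kwargs": {"steps": [{"x": 0.0, "y": 0.0, "z": 0.004, "ax": 0.0, "ay": 0.0, "az": 0.0, "claw": 0.0}, {"x": 0.0, "y": 0.0, "z": 0.003, "ax": 0.0, "ay": 0.0, "az": 0.0, "claw": 0.0}, {"x": 0.0, "y": 0.0, "z": 0.003, "ax": 0.0, "ay": 0.0, "az": 0.0, "claw": 0.0}, {"x": 0.0, "y": 0.0, "z": 0.002, "ax": 0.0, "ay": 0.0, "az": 0.0, "claw": 0.0}]}}

```text
time_s: 2.68
ee_pos: [0.5234, -0.2565, 0.0396]
eef_rot: [-3.139, 0.001, 1.258]
force: [-2.4, -1.9, 3.5]
grip_width: 0.0006
```

Call:
{"fn": "step_arm", "kwargs": {"steps": [{"x": 0.0, "y": 0.0, "z": 0.003, "ax": 0.0, "ay": 0.0, "az": 0.0, "claw": 0.0}, {"x": 0.0, "y": 0.0, "z": 0.003, "ax": 0.0, "ay": 0.0, "az": 0.0, "claw": 0.0}]}}

```text
time_s: 2.85
ee_pos: [0.5238, -0.2567, 0.0373]
eef_rot: [-3.141, 0.002, 1.258]
force: [-22.6, 10.0, 50.1]
grip_width: 0.0002
```

Call:
{"fn": "step_arm", "kwargs": {"steps": [{"x": 0.0, "y": 0.0, "z": -0.015, "ax": 0.0, "ay": 0.0, "az": 0.0, "claw": 0.0}, {"x": 0.0, "y": 0.0, "z": -0.015, "ax": 0.0, "ay": 0.0, "az": 0.0, "claw": 0.0}]}}

```text
time_s: 3.02
ee_pos: [0.5232, -0.256, 0.0673]
eef_rot: [-3.139, 0.001, 1.258]
force: [0.5, 0.2, -0.8]
grip_width: 0.0004
```

```bash
python3 -c "
from h import *
plan((.5543,-.1643,.065),72.7,vmax=.02,n=10)"
```

```text
t 3.02 at [ 0.5232 -0.256   0.0673] yaw [-1.799e+02  1.000e-01  7.210e+01] F [ 0.5  0.2 -0.8] rows needed 5
{"x":0.0194,"y":0.0003,"z":0.0004,"ax":-0,"ay":0,"az":-0.1}
{"x":0.0194,"y":0.0003,"z":0.0005,"ax":-0,"ay":0,"az":-0.1}
{"x":0.0193,"y":0.0004,"z":0.0004,"ax":-0,"ay":0,"az":-0.1}
{"x":0.0194,"y":0.0004,"z":0.0005,"ax":-0.1,"ay":0,"az":-0.1}
{"x":0.0193,"y":0.0004,"z":0.0004,"ax":-0,"ay":0.1,"az":-0.2}
```

Call:
{"fn": "step_arm", "kwargs": {"steps": [{"x": 0.02, "y": 0.0, "z": -0.001, "ax": 0.0, "ay": 0.0, "az": 0.0, "claw": 0.0}, {"x": 0.022, "y": 0.0, "z": 0.0, "ax": 0.0, "ay": 0.0, "az": 0.0, "claw": 0.0}, {"x": 0.022, "y": 0.0, "z": 0.0, "ax": 0.0, "ay": 0.0, "az": 0.0, "claw": 0.0}, {"x": 0.018, "y": 0.0, "z": 0.0, "ax": 0.0, "ay": 0.0, "az": 0.0, "claw": 0.0}, {"x": 0.01, "y": 0.0, "z": 0.0, "ax": 0.0, "ay": 0.0, "az": 0.0, "claw": 0.0}]}}

```text
time_s: 3.43
ee_pos: [0.554, -0.1676, 0.0731]
eef_rot: [3.135, 0.001, 1.255]
force: [-0.0, -0.1, -0.1]
grip_width: 0.0004
```

```bash
python3 -c "
from h import *
plan((.5543,-.1643,.048),72.7,vmax=.02,n=10)"
```

```text
t 3.43 at [ 0.554  -0.1676  0.0731] yaw [1.796e+02 1.000e-01 7.190e+01] F [-0.  -0.1 -0.1] rows needed 2
{"x":0.0016,"y":-0.0004,"z":0.0125,"ax":0.2,"ay":0,"az":-0.4}
{"x":0.0017,"y":-0.0004,"z":0.0126,"ax":0.2,"ay":0.1,"az":-0.4}
```

Call:
{"fn": "step_arm", "kwargs": {"steps": [{"x": 0.002, "y": 0.0, "z": 0.01, "ax": 0.2, "ay": 0.0, "az": 0.0, "claw": 0.0}, {"x": 0.001, "y": 0.0, "z": 0.008, "ax": 0.2, "ay": 0.0, "az": 0.0, "claw": 0.0}, {"x": 0.0, "y": 0.0, "z": 0.004, "ax": 0.0, "ay": 0.0, "az": 0.0, "claw": 0.0}, {"x": 0.0, "y": 0.0, "z": 0.003, "ax": 0.0, "ay": 0.0, "az": 0.0, "claw": 0.0}, {"x": 0.0, "y": 0.0, "z": 0.003, "ax": 0.0, "ay": 0.0, "az": 0.0, "claw": 0.0}]}}

```text
time_s: 3.85
ee_pos: [0.5552, -0.1646, 0.0421]
eef_rot: [-3.141, 0.001, 1.256]
force: [0.4, 1.5, 2.6]
grip_width: 0.0006
```

Call:
{"fn": "step_arm", "kwargs": {"steps": [{"x": 0.0, "y": 0.0, "z": 0.003, "ax": 0.0, "ay": 0.0, "az": 0.0, "claw": 0.0}, {"x": 0.0, "y": 0.0, "z": 0.002, "ax": 0.0, "ay": 0.0, "az": 0.0, "claw": 0.0}, {"x": 0.0, "y": 0.0, "z": 0.0015, "ax": 0.0, "ay": 0.0, "az": 0.0, "claw": 0.0}]}}

```text
time_s: 4.1
ee_pos: [0.5553, -0.1652, 0.0378]
eef_rot: [-3.141, -0.001, 1.254]
force: [-12.8, 8.4, 29.7]
grip_width: 0.0007
```

Bottomed out at 29.7 N (TCP z 0.0378). Next is the bar key.

Call:
{"fn": "step_arm", "kwargs": {"steps": [{"x": 0.0, "y": 0.0, "z": -0.012, "ax": 0.0, "ay": 0.0, "az": 0.0, "claw": 0.0}, {"x": 0.0, "y": 0.0, "z": -0.012, "ax": 0.0, "ay": 0.0, "az": 0.0, "claw": 0.0}, {"x": 0.0, "y": 0.0, "z": -0.002, "ax": 0.0, "ay": 0.0, "az": 0.0, "claw": 0.0}]}}

```text
time_s: 4.35
ee_pos: [0.555, -0.1663, 0.0651]
eef_rot: [-3.141, -0.001, 1.253]
force: [-0.1, -0.3, 0.1]
grip_width: 0.0004
```

```bash
python3 -c "
from h import *
plan((.5398,-.2118,.063),72.7,vmax=.015,n=10)"
```

```text
t 4.35 at [ 0.555  -0.1663  0.0651] yaw [-1.80e+02 -1.00e-01  7.18e+01] F [-0.1 -0.3  0.1] rows needed 4
{"x":-0.012,"y":-0.0001,"z":0.0005,"ax":-0,"ay":-0,"az":-0.2}
{"x":-0.012,"y":-0.0001,"z":0.0005,"ax":-0,"ay":-0,"az":-0.2}
{"x":-0.012,"y":-0.0001,"z":0.0005,"ax":-0,"ay":-0,"az":-0.3}
{"x":-0.012,"y":-0.0002,"z":0.0006,"ax":-0,"ay":-0.1,"az":-0.2}
```

Call:
{"fn": "step_arm", "kwargs": {"steps": [{"x": -0.015, "y": 0.0, "z": 0.0, "ax": 0.0, "ay": 0.0, "az": 0.0, "claw": 0.0}, {"x": -0.015, "y": 0.0, "z": 0.0, "ax": 0.0, "ay": 0.0, "az": 0.0, "claw": 0.0}, {"x": -0.012, "y": 0.0, "z": 0.0, "ax": 0.0, "ay": 0.0, "az": 0.0, "claw": 0.0}, {"x": -0.005, "y": 0.0, "z": 0.0, "ax": 0.0, "ay": 0.0, "az": 0.0, "claw": 0.0}, {"x": 0.0, "y": 0.0, "z": 0.002, "ax": 0.0, "ay": 0.0, "az": 0.0, "claw": 0.0}]}}

```text
time_s: 4.77
ee_pos: [0.5399, -0.2138, 0.0636]
eef_rot: [3.14, -0.0, 1.253]
force: [-0.7, -0.3, -0.5]
grip_width: 0.0004
```

```bash
python3 -c "
from h import *
plan((.5398,-.2118,.046),72.7,vmax=.02,n=10)"
```

```text
t 4.77 at [ 0.5399 -0.2138  0.0636] yaw [179.9  -0.   71.8] F [-0.7 -0.3 -0.5] rows needed 1
{"x":0.0019,"y":-0.0007,"z":0.0176,"ax":0.1,"ay":-0,"az":-0.9}
```

Call:
{"fn": "step_arm", "kwargs": {"steps": [{"x": 0.001, "y": 0.0, "z": 0.008, "ax": 0.0, "ay": 0.0, "az": 0.0, "claw": 0.0}, {"x": 0.001, "y": 0.0, "z": 0.005, "ax": 0.0, "ay": 0.0, "az": 0.0, "claw": 0.0}, {"x": 0.0, "y": 0.0, "z": 0.003, "ax": 0.0, "ay": 0.0, "az": 0.0, "claw": 0.0}, {"x": 0.0, "y": 0.0, "z": 0.003, "ax": 0.0, "ay": 0.0, "az": 0.0, "claw": 0.0}]}}

```text
time_s: 5.1
ee_pos: [0.5405, -0.2109, 0.0418]
eef_rot: [3.141, -0.0, 1.252]
force: [-0.0, -2.1, 2.3]
grip_width: 0.0003
```

Call:
{"fn": "step_arm", "kwargs": {"steps": [{"x": 0.0, "y": 0.0, "z": 0.003, "ax": 0.0, "ay": 0.0, "az": 0.0, "claw": 0.0}, {"x": 0.0, "y": 0.0, "z": 0.002, "ax": 0.0, "ay": 0.0, "az": 0.0, "claw": 0.0}, {"x": 0.0, "y": 0.0, "z": 0.0015, "ax": 0.0, "ay": 0.0, "az": 0.0, "claw": 0.0}]}}

```text
time_s: 5.35
ee_pos: [0.5409, -0.2108, 0.0377]
eef_rot: [3.141, 0.001, 1.254]
force: [-15.2, 3.6, 28.7]
grip_width: 0.0002
```

Call:
{"fn": "step_arm", "kwargs": {"steps": [{"x": 0.0, "y": 0.0, "z": -0.02, "ax": 0.0, "ay": 0.0, "az": 0.0, "claw": 0.0}, {"x": 0.0, "y": 0.0, "z": -0.03, "ax": 0.0, "ay": 0.0, "az": 0.0, "claw": 0.0}, {"x": 0.0, "y": 0.0, "z": -0.02, "ax": 0.0, "ay": 0.0, "az": -4.0, "claw": 0.07}]}}

```text
time_s: 5.6
ee_pos: [0.5391, -0.2091, 0.106]
eef_rot: [-3.135, -0.0, 1.324]
force: [-0.3, -0.5, 0.6]
grip_width: 0.0046
```

```bash
python3 -c "
from h import *
snap('b')
plan((.5583,.0532,.125),103.7,vmax=.03,n=15)"
```

```text
t 5.7 at [ 0.5402 -0.2096  0.1072] yaw [-179.8    0.    76. ] F [-0.  -0.1  0.7] rows needed 9
{"x":0.0288,"y":-0.0051,"z":-0.002,"ax":-0,"ay":-0,"az":-3.1}
{"x":0.0291,"y":-0.0035,"z":-0.002,"ax":-0,"ay":-0,"az":-3.1}
{"x":0.0292,"y":-0.002,"z":-0.002,"ax":-0,"ay":-0,"az":-3.1}
{"x":0.0293,"y":-0.0004,"z":-0.002,"ax":-0,"ay":-0,"az":-3.1}
{"x":0.0292,"y":0.0012,"z":-0.0019,"ax":-0,"ay":-0,"az":-3.1}
{"x":0.0291,"y":0.0028,"z":-0.002,"ax":-0,"ay":-0,"az":-3}
{"x":0.029,"y":0.0043,"z":-0.0019,"ax":-0.1,"ay":-0,"az":-3.1}
{"x":0.0287,"y":0.0059,"z":-0.002,"ax":-0,"ay":-0,"az":-3}
{"x":0.0283,"y":0.0073,"z":-0.0019,"ax":-0.1,"ay":-0,"az":-3.1}
```

View pics/b_side.png

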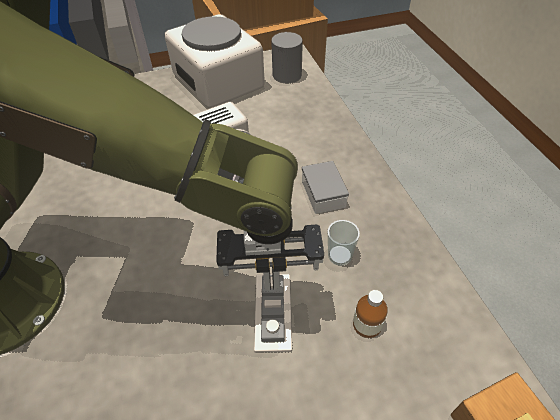

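The side view shows the gripper above the panel, with the bystanders unmoved: beaker at (343,240), bottle at (370,315) and tip box at (326,185).

Call:
{"fn": "step_arm", "kwargs": {"steps": [{"x": 0.029, "y": -0.005, "z": -0.004, "ax": 0.0, "ay": 0.0, "az": -3.0, "claw": 0.07}, {"x": 0.029, "y": -0.0035, "z": -0.004, "ax": 0.0, "ay": 0.0, "az": -3.0, "claw": 0.07}, {"x": 0.029, "y": -0.002, "z": -0.004, "ax": 0.0, "ay": 0.0, "az": -3.0, "claw": 0.07}, {"x": 0.029, "y": 0.0, "z": -0.002, "ax": 0.0, "ay": 0.0, "az": -3.0, "claw": 0.07}, {"x": 0.029, "y": 0.001, "z": -0.002, "ax": 0.0, "ay": 0.0, "az": -3.0, "claw": 0.07}]}}

```text
time_s: 6.12
ee_pos: [0.5498, -0.0625, 0.1189]
eef_rot: [-3.135, -0.001, 1.586]
force: [0.7, -0.3, -0.2]
grip_width: 0.045
```

Call:
{"fn": "step_arm", "kwargs": {"steps": [{"x": 0.029, "y": 0.003, "z": 0.0, "ax": 0.0, "ay": 0.0, "az": -3.0, "claw": 0.07}, {"x": 0.025, "y": 0.004, "z": 0.0, "ax": 0.0, "ay": 0.0, "az": -3.0, "claw": 0.07}, {"x": 0.02, "y": 0.005, "z": 0.0, "ax": 0.0, "ay": 0.0, "az": -3.0, "claw": 0.07}, {"x": 0.01, "y": 0.004, "z": 0.0, "ax": 0.0, "ay": 0.0, "az": -3.0, "claw": 0.07}]}}

```text
time_s: 6.45
ee_pos: [0.5576, 0.0311, 0.1147]
eef_rot: [-3.132, -0.005, 1.805]
force: [-1.0, -0.4, 0.3]
grip_width: 0.0692
```

```bash
python3 -c "
from h import *
plan((.5583,.0532,.115),103.7,vmax=.02,n=15)"
```

```text
t 6.45 at [0.5576 0.0311 0.1147] yaw [-179.4   -0.3  103.4] F [-1.  -0.4  0.3] rows needed 2
{"x":0.0107,"y":0.0029,"z":-0.0001,"ax":-0.3,"ay":-0.1,"az":-0.2}
{"x":0.0106,"y":0.0029,"z":-0.0001,"ax":-0.3,"ay":-0.2,"az":-0.1}
```

Call:
{"fn": "step_arm", "kwargs": {"steps": [{"x": 0.011, "y": 0.003, "z": 0.0, "ax": -0.3, "ay": -0.1, "az": 0.0, "claw": 0.07}, {"x": 0.009, "y": 0.003, "z": 0.005, "ax": -0.3, "ay": -0.1, "az": 0.0, "claw": 0.07}, {"x": 0.0, "y": 0.0, "z": 0.01, "ax": 0.0, "ay": 0.0, "az": 0.0, "claw": 0.07}]}}

```text
time_s: 6.7
ee_pos: [0.5586, 0.0564, 0.0971]
eef_rot: [3.141, -0.002, 1.809]
force: [0.2, 0.2, 0.2]
grip_width: 0.0698
```

```bash
python3 -c "
from h import *
plan((.5583,.0532,.067),103.7,vmax=.01,n=15)"
```

```text
t 6.7 at [0.5586 0.0564 0.0971] yaw [ 1.800e+02 -1.000e-01  1.036e+02] F [0.2 0.2 0.2] rows needed 4
{"x":-0.0008,"y":-0.0003,"z":0.0075,"ax":0,"ay":-0,"az":-0}
{"x":-0.0008,"y":-0.0002,"z":0.0075,"ax":0,"ay":-0,"az":-0}
{"x":-0.0007,"y":-0.0003,"z":0.0075,"ax":0,"ay":-0,"az":-0}
{"x":-0.0008,"y":-0.0002,"z":0.0076,"ax":0,"ay":-0.1,"az":-0.1}
```

Call:
{"fn": "step_arm", "kwargs": {"steps": [{"x": -0.001, "y": 0.0, "z": 0.009, "ax": 0.0, "ay": 0.0, "az": 0.0, "claw": 0.07}, {"x": -0.001, "y": 0.0, "z": 0.008, "ax": 0.0, "ay": 0.0, "az": 0.0, "claw": 0.07}, {"x": -0.001, "y": 0.0, "z": 0.006, "ax": 0.0, "ay": 0.0, "az": 0.0, "claw": 0.07}, {"x": 0.0, "y": 0.0, "z": 0.003, "ax": 0.0, "ay": 0.0, "az": 0.0, "claw": 0.07}]}}

```text
time_s: 7.03
ee_pos: [0.5573, 0.0519, 0.064]
eef_rot: [-3.136, -0.003, 1.806]
force: [0.2, -0.3, 1.1]
grip_width: 0.0703
```

Call:
{"fn": "step_arm", "kwargs": {"steps": [{"x": 0.0, "y": 0.0, "z": 0.001, "ax": 0.0, "ay": 0.0, "az": 0.0, "claw": 0.03}, {"x": 0.0, "y": 0.0, "z": 0.0, "ax": 0.0, "ay": 0.0, "az": 0.0, "claw": 0.03}, {"x": 0.0, "y": 0.0, "z": 0.0, "ax": 0.0, "ay": 0.0, "az": 0.0, "claw": 0.03}, {"x": 0.0, "y": 0.0, "z": 0.0, "ax": 0.0, "ay": 0.0, "az": 0.0, "claw": 0.03}, {"x": 0.0, "y": 0.0, "z": 0.0, "ax": 0.0, "ay": 0.0, "az": 0.0, "claw": 0.03}]}}

```text
time_s: 7.45
ee_pos: [0.5573, 0.0501, 0.0621]
eef_rot: [-3.135, -0.003, 1.803]
force: [0.2, 0.5, 1.0]
grip_width: 0.0404
```

```bash
python3 -c "
from h import *
snap('c')
im=cv2.imread('pics/c_side.png'); cv2.imwrite('pics/c_side_z.png',cv2.resize(im[95:255,160:340],None,fx=3.7,fy=3.7,interpolation=cv2.INTER_CUBIC))
plan((.5583,.0532,.067),103.7,vmax=.01,n=15)"
```

```text
t 7.55 at [0.5574 0.0502 0.0622] yaw [-179.7   -0.2  103.3] F [ 1.  -0.   0.8] rows needed 1
{"x":0.0027,"y":0.0016,"z":-0.0048,"ax":-0.3,"ay":-0.2,"az":-0.4}
```

View pics/c_side_z.png

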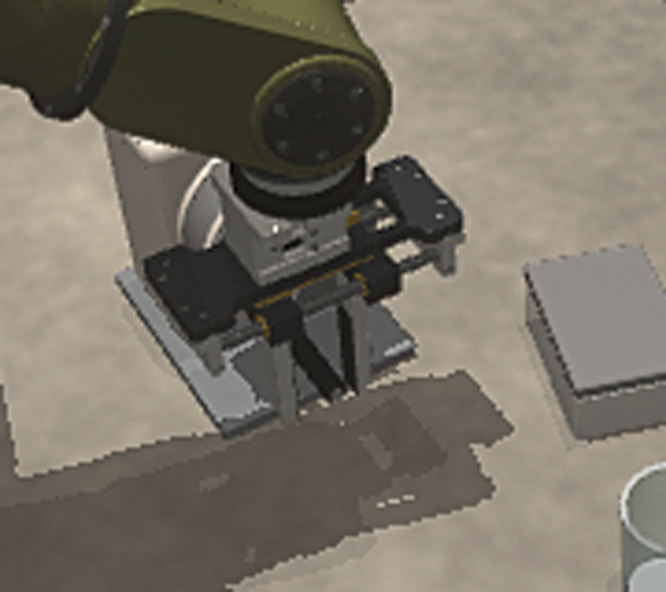

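The grip (dark cylinder at about (320,370) in the crop) lies between the open fingers. I'll raise 4 mm to centre it and close.

Call:
{"fn": "step_arm", "kwargs": {"steps": [{"x": 0.002, "y": 0.001, "z": -0.005, "ax": -0.2, "ay": 0.0, "az": 0.0, "claw": 0.0}, {"x": 0.0, "y": 0.0, "z": 0.0, "ax": 0.0, "ay": 0.0, "az": 0.0, "claw": 0.0}, {"x": 0.0, "y": 0.0, "z": 0.0, "ax": 0.0, "ay": 0.0, "az": 0.0, "claw": 0.0}, {"x": 0.0, "y": 0.0, "z": 0.0, "ax": 0.0, "ay": 0.0, "az": 0.0, "claw": 0.0}], "grip_force": 50}}

```text
time_s: 7.88
ee_pos: [0.5581, 0.0526, 0.0681]
eef_rot: [-3.14, -0.002, 1.804]
force: [0.7, -1.5, -3.6]
grip_width: 0.015
```

Call:
{"fn": "step_arm", "kwargs": {"steps": [{"x": 0.0, "y": 0.0, "z": 0.0, "ax": 0.0, "ay": 0.0, "az": 0.0, "claw": 0.0}, {"x": 0.0, "y": 0.0, "z": 0.0, "ax": 0.0, "ay": 0.0, "az": 0.0, "claw": 0.0}]}}

```text
time_s: 8.05
ee_pos: [0.5581, 0.0526, 0.068]
eef_rot: [-3.14, -0.002, 1.804]
force: [0.7, -1.4, -0.6]
grip_width: 0.0144
```

```bash
python3 -c "
from h import *
plan((.5583,.0532,.067),103.7,vmax=.01,n=15)"
```

```text
t 8.05 at [0.5581 0.0526 0.068 ] yaw [-1.799e+02 -1.000e-01  1.033e+02] F [ 0.7 -1.4 -0.6] rows needed 1
{"x":0.0005,"y":0.0003,"z":0.001,"ax":-0.1,"ay":-0.1,"az":-0.4}
```

```bash
cat >> h.py <<'E'
YAW=np.radians(13.7); EX=np.array([np.cos(YAW),np.sin(YAW),0]); EY=np.array([-EX[1],EX[0],0]); EZ=np.array([0,0,1.])
O=np.array([.5591,.1460,0]); ZC=.13-.019+.0013; 
import os
def crank(dth,n=5,log=None,RR=.05,xc=0.):
    o=ctrl.get_obs(); p=np.array(o['ee_pos']); r=R.from_euler('xyz',o['eef_rot'])
    X=(p-O)@EX-xc; Z=p[2]-ZC; th=np.arctan2(X,Z); t=np.cos(th)*EX-np.sin(th)*EZ; rad=np.sin(th)*EX+np.cos(th)*EZ
    F=np.array(o['force']); tq=-F@t*.05
    print("t %.2f th %.1f r %.4f my %.4f rot %s Ft %.2f Frad %.2f Fy %.2f torque %.3f gw %.4f"%(o['time_s'],np.degrees(th)%360,np.hypot(X,Z),(p-O)@EY,np.degrees(o['eef_rot']).round(1),-F@t,F@rad,F@EY,tq,o['grip_width']))
    if log is not None: open("log.txt","a").write("%f %f %d %f %f %f %f %f\n"%(o['time_s'],np.degrees(th)%360,log,tq,X,Z,F@EX,F[2]))
    tgt=R.from_euler('xyz',[np.pi,0,np.pi/2+YAW]); a=np.degrees((r.inv()*tgt).as_rotvec()); print(" rot corr",a.round(1)," y corr",round(-.0904-(p-O)@EY,4))
    out=[]; x,z=X,Z
    for k in range(n):
        th+=np.radians(dth); nx,nz=RR*np.sin(th),RR*np.cos(th)
        out.append("y %.4f z %.4f"%(nx-x,-(nz-z))); x,z=nx,nz
    print("\n".join(out))
E
python3 -c "
from h import *
crank(6)"
```

```text
t 8.05 th 207.6 r 0.0499 my -0.0905 rot [-1.799e+02 -1.000e-01  1.033e+02] Ft 0.61 Frad 0.36 Fy -1.50 torque 0.030 gw 0.0144
 rot corr [-0.1 -0.1 -0.4]  y corr 0.0001
y -0.0045 z -0.0026
y -0.0042 z -0.0031
y -0.0039 z -0.0035
y -0.0035 z -0.0039
y -0.0030 z -0.0043
```

Call:
{"fn": "step_arm", "kwargs": {"steps": [{"x": 0.0, "y": -0.0045, "z": -0.0026, "ax": 0.0, "ay": 0.0, "az": 0.0, "claw": 0.0}, {"x": 0.0, "y": -0.0042, "z": -0.0031, "ax": 0.0, "ay": 0.0, "az": 0.0, "claw": 0.0}, {"x": 0.0, "y": -0.0039, "z": -0.0035, "ax": 0.0, "ay": 0.0, "az": 0.0, "claw": 0.0}, {"x": 0.0, "y": -0.0035, "z": -0.0039, "ax": 0.0, "ay": 0.0, "az": 0.0, "claw": 0.0}, {"x": 0.0, "y": -0.003, "z": -0.0043, "ax": 0.0, "ay": 0.0, "az": 0.0, "claw": 0.0}]}}

```text
time_s: 8.47
ee_pos: [0.5385, 0.0479, 0.0863]
eef_rot: [3.142, -0.002, 1.804]
force: [5.0, 0.9, -3.5]
grip_width: 0.0146
```

```bash
python3 -c "
from h import *
crank(6,log=1)"
```

```text
t 8.47 th 239.0 r 0.0505 my -0.0904 rot [ 1.800e+02 -1.000e-01  1.033e+02] Ft 5.64 Frad -2.57 Fy -0.28 torque 0.282 gw 0.0146
 rot corr [ 0.  -0.1 -0.4]  y corr 0.0
y -0.0021 z -0.0049
y -0.0020 z -0.0049
y -0.0014 z -0.0050
y -0.0009 z -0.0052
y -0.0004 z -0.0052
```

Call:
{"fn": "step_arm", "kwargs": {"steps": [{"x": 0.0, "y": -0.0021, "z": -0.0048, "ax": 0.0, "ay": 0.0, "az": -0.2, "claw": 0.0}, {"x": 0.0, "y": -0.002, "z": -0.0049, "ax": 0.0, "ay": 0.0, "az": 0.0, "claw": 0.0}, {"x": 0.0, "y": -0.0014, "z": -0.005, "ax": 0.0, "ay": 0.0, "az": 0.0, "claw": 0.0}]}}

```text
time_s: 8.72
ee_pos: [0.5321, 0.0464, 0.1026]
eef_rot: [3.141, -0.002, 1.807]
force: [6.4, 1.5, -4.1]
grip_width: 0.0148
```

```bash
python3 -c "
from h import *
crank(6,log=1)"
```

```text
t 8.72 th 259.0 r 0.0508 my -0.0903 rot [ 1.800e+02 -1.000e-01  1.036e+02] Ft 5.28 Frad -5.66 Fy -0.09 torque 0.264 gw 0.0148
 rot corr [ 0.  -0.1 -0.1]  y corr -0.0001
y 0.0000 z -0.0053
y -0.0002 z -0.0052
y 0.0004 z -0.0052
y 0.0009 z -0.0052
y 0.0014 z -0.0050
```

Call:
{"fn": "step_arm", "kwargs": {"steps": [{"x": 0.0, "y": 0.0005, "z": -0.0052, "ax": 0.0, "ay": 0.0, "az": 0.0, "claw": 0.0}, {"x": 0.0, "y": 0.0, "z": -0.0052, "ax": 0.0, "ay": 0.0, "az": 0.0, "claw": 0.0}, {"x": 0.0, "y": 0.0004, "z": -0.0052, "ax": 0.0, "ay": 0.0, "az": 0.0, "claw": 0.0}]}}

```text
time_s: 8.97
ee_pos: [0.5314, 0.0463, 0.119]
eef_rot: [-3.138, -0.003, 1.807]
force: [5.8, 1.7, -8.2]
grip_width: 0.0146
```

```bash
python3 -c "
from h import *
crank(6,log=1)"
```

```text
t 8.97 th 277.5 r 0.0510 my -0.0903 rot [-179.8   -0.2  103.6] Ft 7.39 Frad -7.02 Fy 0.30 torque 0.370 gw 0.0146
 rot corr [-0.2 -0.2 -0.1]  y corr -0.0001
y 0.0020 z -0.0050
y 0.0015 z -0.0050
y 0.0020 z -0.0048
y 0.0025 z -0.0046
y 0.0030 z -0.0043
```

Call:
{"fn": "step_arm", "kwargs": {"steps": [{"x": 0.0, "y": 0.0018, "z": -0.005, "ax": -0.2, "ay": 0.0, "az": 0.0, "claw": 0.0}, {"x": 0.0, "y": 0.0015, "z": -0.005, "ax": 0.0, "ay": 0.0, "az": 0.0, "claw": 0.0}, {"x": 0.0, "y": 0.002, "z": -0.0048, "ax": 0.0, "ay": 0.0, "az": 0.0, "claw": 0.0}]}}

```text
time_s: 9.22
ee_pos: [0.5357, 0.0473, 0.1344]
eef_rot: [-3.138, -0.003, 1.807]
force: [3.4, -1.3, -10.4]
grip_width: 0.0148
```

```bash
python3 -c "
from h import *
crank(6,log=1,xc=-.0006)"
```

```text
t 9.22 th 295.9 r 0.0506 my -0.0903 rot [-179.8   -0.2  103.5] Ft 8.03 Frad -7.22 Fy -2.09 torque 0.401 gw 0.0148
 rot corr [-0.2 -0.2 -0.2]  y corr -0.0001
y 0.0030 z -0.0043
y 0.0030 z -0.0043
y 0.0034 z -0.0040
y 0.0038 z -0.0036
y 0.0042 z -0.0032
```

Call:
{"fn": "step_arm", "kwargs": {"steps": [{"x": 0.0, "y": 0.0036, "z": -0.004, "ax": -0.2, "ay": 0.0, "az": 0.0, "claw": 0.0}, {"x": 0.0, "y": 0.003, "z": -0.0043, "ax": 0.0, "ay": 0.0, "az": 0.0, "claw": 0.0}, {"x": 0.0, "y": 0.0034, "z": -0.004, "ax": 0.0, "ay": 0.0, "az": 0.0, "claw": 0.0}]}}

```text
time_s: 9.47
ee_pos: [0.5441, 0.0493, 0.1471]
eef_rot: [-3.135, -0.004, 1.807]
force: [1.7, -0.8, -13.2]
grip_width: 0.0145
```

```bash
python3 -c "
from h import *
crank(6,log=1,xc=-.0006)"
```

```text
t 9.47 th 313.3 r 0.0507 my -0.0904 rot [-179.6   -0.2  103.6] Ft 8.63 Frad -10.14 Fy -1.20 torque 0.432 gw 0.0145
 rot corr [-0.4 -0.2 -0.1]  y corr -0.0
y 0.0043 z -0.0031
y 0.0041 z -0.0032
y 0.0045 z -0.0027
y 0.0047 z -0.0023
y 0.0049 z -0.0018
```

Call:
{"fn": "step_arm", "kwargs": {"steps": [{"x": 0.0, "y": 0.0045, "z": -0.0022, "ax": -0.3, "ay": -0.2, "az": 0.0, "claw": 0.0}, {"x": 0.0, "y": 0.0041, "z": -0.0032, "ax": 0.0, "ay": 0.0, "az": 0.0, "claw": 0.0}, {"x": 0.0, "y": 0.0045, "z": -0.0027, "ax": 0.0, "ay": 0.0, "az": 0.0, "claw": 0.0}]}}

```text
time_s: 9.72
ee_pos: [0.5554, 0.052, 0.1563]
eef_rot: [-3.133, -0.0, 1.807]
force: [-3.3, -2.2, -11.9]
grip_width: 0.0146
```

```bash
sed -i 's/ZC=.13-.019+.0013/ZC=.13-.019+.0006/' h.py; python3 -c "
from h import *
crank(6,log=1,xc=-.0006)"
```

```text
t 9.72 th 330.5 r 0.0513 my -0.0905 rot [-179.5   -0.   103.6] Ft 9.11 Frad -8.49 Fy -1.34 torque 0.456 gw 0.0146
 rot corr [-0.5 -0.  -0.1]  y corr 0.0001
y 0.0053 z -0.0012
y 0.0049 z -0.0018
y 0.0051 z -0.0013
y 0.0052 z -0.0008
y 0.0052 z -0.0002
```

Call:
{"fn": "step_arm", "kwargs": {"steps": [{"x": 0.0, "y": 0.0052, "z": -0.0013, "ax": -0.4, "ay": 0.0, "az": 0.0, "claw": 0.0}, {"x": 0.0, "y": 0.0049, "z": -0.0016, "ax": 0.0, "ay": 0.0, "az": 0.0, "claw": 0.0}, {"x": 0.0, "y": 0.0051, "z": -0.0012, "ax": 0.0, "ay": 0.0, "az": 0.0, "claw": 0.0}]}}

```text
time_s: 9.97
ee_pos: [0.5696, 0.0554, 0.1618]
eef_rot: [-3.136, 0.0, 1.807]
force: [-5.4, -2.7, -9.5]
grip_width: 0.0148
```

```bash
python3 -c "
from h import *
crank(6,log=1,xc=-.0006)"
```

```text
t 9.97 th 348.0 r 0.0514 my -0.0905 rot [-179.7    0.   103.6] Ft 7.70 Frad -8.06 Fy -1.38 torque 0.385 gw 0.0148
 rot corr [-0.3  0.  -0.1]  y corr 0.0001
y 0.0055 z 0.0005
y 0.0052 z -0.0003
y 0.0052 z 0.0003
y 0.0052 z 0.0008
y 0.0051 z 0.0014
```

Call:
{"fn": "step_arm", "kwargs": {"steps": [{"x": 0.0, "y": 0.0055, "z": 0.0005, "ax": -0.3, "ay": 0.0, "az": 0.0, "claw": 0.0}, {"x": 0.0, "y": 0.0052, "z": 0.0, "ax": 0.0, "ay": 0.0, "az": 0.0, "claw": 0.0}, {"x": 0.0, "y": 0.0052, "z": 0.0003, "ax": 0.0, "ay": 0.0, "az": 0.0, "claw": 0.0}]}}

```text
time_s: 10.22
ee_pos: [0.5849, 0.059, 0.1627]
eef_rot: [-3.138, 0.0, 1.807]
force: [-8.7, -3.8, -8.9]
grip_width: 0.0151
```

```bash
python3 -c "
from h import *
crank(6,log=1,xc=-.0006)"
```

```text
t 10.22 th 5.7 r 0.0514 my -0.0906 rot [-179.8    0.   103.6] Ft 8.43 Frad -9.79 Fy -1.67 torque 0.422 gw 0.0151
 rot corr [-0.2  0.  -0.1]  y corr 0.0002
y 0.0050 z 0.0021
y 0.0051 z 0.0013
y 0.0049 z 0.0018
y 0.0047 z 0.0023
y 0.0044 z 0.0028
```

Call:
{"fn": "step_arm", "kwargs": {"steps": [{"x": 0.0, "y": 0.005, "z": 0.0025, "ax": -0.2, "ay": 0.0, "az": 0.0, "claw": 0.0}, {"x": 0.0, "y": 0.0051, "z": 0.0016, "ax": 0.0, "ay": 0.0, "az": 0.0, "claw": 0.0}, {"x": 0.0, "y": 0.0048, "z": 0.002, "ax": 0.0, "ay": 0.0, "az": 0.0, "claw": 0.0}]}}

```text
time_s: 10.47
ee_pos: [0.5997, 0.0626, 0.1586]
eef_rot: [-3.139, 0.001, 1.808]
force: [-9.4, -3.6, -4.8]
grip_width: 0.0149
```

```bash
python3 -c "
from h import *
crank(6,log=1,xc=-.0006)"
```

```text
t 10.47 th 23.4 r 0.0512 my -0.0907 rot [-179.9    0.   103.6] Ft 7.26 Frad -8.38 Fy -1.22 torque 0.363 gw 0.0149
 rot corr [-0.1  0.  -0.1]  y corr 0.0003
y 0.0042 z 0.0034
y 0.0044 z 0.0028
y 0.0041 z 0.0032
y 0.0037 z 0.0037
y 0.0033 z 0.0040
```

Call:
{"fn": "step_arm", "kwargs": {"steps": [{"x": 0.0003, "y": 0.0041, "z": 0.0036, "ax": -0.1, "ay": 0.0, "az": 0.0, "claw": 0.0}, {"x": 0.0, "y": 0.0043, "z": 0.003, "ax": 0.0, "ay": 0.0, "az": 0.0, "claw": 0.0}, {"x": 0.0, "y": 0.0039, "z": 0.0033, "ax": 0.0, "ay": 0.0, "az": 0.0, "claw": 0.0}]}}

```text
time_s: 10.72
ee_pos: [0.612, 0.0655, 0.1504]
eef_rot: [-3.139, 0.002, 1.807]
force: [-10.1, -2.6, -1.9]
grip_width: 0.0146
```

```bash
python3 -c "
from h import *
crank(6,log=1,xc=-.0006)"
```

```text
t 10.72 th 40.3 r 0.0509 my -0.0908 rot [-1.798e+02  1.000e-01  1.036e+02] Ft 6.69 Frad -8.19 Fy -0.17 torque 0.334 gw 0.0146
 rot corr [-0.2  0.1 -0.1]  y corr 0.0004
y 0.0032 z 0.0043
y 0.0034 z 0.0040
y 0.0030 z 0.0043
y 0.0025 z 0.0046
y 0.0020 z 0.0048
```

Call:
{"fn": "step_arm", "kwargs": {"steps": [{"x": 0.0003, "y": 0.003, "z": 0.0042, "ax": -0.1, "ay": 0.0, "az": 0.0, "claw": 0.0}, {"x": 0.0, "y": 0.0033, "z": 0.0041, "ax": 0.0, "ay": 0.0, "az": 0.0, "claw": 0.0}, {"x": 0.0, "y": 0.0028, "z": 0.0044, "ax": 0.0, "ay": 0.0, "az": 0.0, "claw": 0.0}]}}

```text
time_s: 10.97
ee_pos: [0.6211, 0.0676, 0.1394]
eef_rot: [-3.139, 0.002, 1.807]
force: [-9.9, -3.2, 0.3]
grip_width: 0.0149
```

```bash
python3 -c "
from h import *
crank(6,log=1,xc=-.0006)"
```

```text
t 10.97 th 56.6 r 0.0506 my -0.0908 rot [-1.798e+02  1.000e-01  1.036e+02] Ft 5.95 Frad -8.54 Fy -0.79 torque 0.297 gw 0.0149
 rot corr [-0.2  0.1 -0.1]  y corr 0.0004
y 0.0022 z 0.0048
y 0.0022 z 0.0048
y 0.0017 z 0.0050
y 0.0011 z 0.0051
y 0.0006 z 0.0052
```

Call:
{"fn": "step_arm", "kwargs": {"steps": [{"x": 0.0003, "y": 0.0016, "z": 0.0049, "ax": -0.1, "ay": 0.0, "az": 0.0, "claw": 0.0}, {"x": 0.0, "y": 0.002, "z": 0.0049, "ax": 0.0, "ay": 0.0, "az": 0.0, "claw": 0.0}, {"x": 0.0, "y": 0.0013, "z": 0.005, "ax": 0.0, "ay": 0.0, "az": 0.0, "claw": 0.0}]}}

```text
time_s: 11.22
ee_pos: [0.6266, 0.0689, 0.1269]
eef_rot: [-3.14, 0.003, 1.807]
force: [-8.6, -2.3, 1.7]
grip_width: 0.0149
```

```bash
python3 -c "
from h import *
crank(6,log=1,xc=-.0006)"
```

```text
t 11.22 th 72.3 r 0.0503 my -0.0909 rot [-179.9    0.2  103.6] Ft 4.33 Frad -7.92 Fy -0.17 torque 0.217 gw 0.0149
 rot corr [-0.1  0.2 -0.1]  y corr 0.0005
y 0.0011 z 0.0052
y 0.0008 z 0.0052
y 0.0003 z 0.0052
y -0.0003 z 0.0052
y -0.0008 z 0.0052
```

Call:
{"fn": "step_arm", "kwargs": {"steps": [{"x": 0.0003, "y": 0.0003, "z": 0.0052, "ax": -0.1, "ay": 0.1, "az": 0.0, "claw": 0.0}, {"x": 0.0, "y": 0.0004, "z": 0.0052, "ax": 0.0, "ay": 0.0, "az": 0.0, "claw": 0.0}, {"x": 0.0, "y": -0.0001, "z": 0.0052, "ax": 0.0, "ay": 0.0, "az": 0.0, "claw": 0.0}]}}

```text
time_s: 11.47
ee_pos: [0.6286, 0.0694, 0.1143]
eef_rot: [3.138, 0.002, 1.807]
force: [-7.3, -2.0, 3.5]
grip_width: 0.0149
```

```bash
python3 -c "
from h import *
crank(6,log=1,xc=-.0006)"
```

```text
t 11.47 th 86.9 r 0.0501 my -0.0909 rot [1.798e+02 1.000e-01 1.036e+02] Ft 3.86 Frad -7.32 Fy -0.18 torque 0.193 gw 0.0149
 rot corr [ 0.2  0.1 -0.1]  y corr 0.0005
y -0.0001 z 0.0052
y -0.0005 z 0.0052
y -0.0011 z 0.0051
y -0.0016 z 0.0050
y -0.0021 z 0.0048
```

Call:
{"fn": "step_arm", "kwargs": {"steps": [{"x": 0.0003, "y": -0.0006, "z": 0.0054, "ax": 0.1, "ay": 0.1, "az": 0.0, "claw": 0.0}, {"x": 0.0, "y": -0.0007, "z": 0.0054, "ax": 0.0, "ay": 0.0, "az": 0.0, "claw": 0.0}, {"x": 0.0, "y": -0.0013, "z": 0.0053, "ax": 0.0, "ay": 0.0, "az": 0.0, "claw": 0.0}, {"x": 0.0, "y": -0.0018, "z": 0.0052, "ax": 0.0, "ay": 0.0, "az": 0.0, "claw": 0.0}]}}

```text
time_s: 11.8
ee_pos: [0.6263, 0.0689, 0.0974]
eef_rot: [3.136, 0.002, 1.807]
force: [-4.8, -1.2, 5.6]
grip_width: 0.0146
```

```bash
python3 -c "
from h import *
crank(6,log=1,xc=-.0007)"
```

```text
t 11.80 th 106.6 r 0.0498 my -0.0908 rot [1.797e+02 1.000e-01 1.036e+02] Ft 3.91 Frad -6.33 Fy -0.00 torque 0.196 gw 0.0146
 rot corr [ 0.3  0.1 -0.1]  y corr 0.0004
y -0.0015 z 0.0050
y -0.0023 z 0.0047
y -0.0027 z 0.0045
y -0.0032 z 0.0041
y -0.0036 z 0.0038
```

Call:
{"fn": "step_arm", "kwargs": {"steps": [{"x": 0.0003, "y": -0.002, "z": 0.005, "ax": 0.2, "ay": 0.1, "az": 0.0, "claw": 0.0}, {"x": 0.0, "y": -0.0024, "z": 0.0047, "ax": 0.0, "ay": 0.0, "az": 0.0, "claw": 0.0}, {"x": 0.0, "y": -0.0028, "z": 0.0045, "ax": 0.0, "ay": 0.0, "az": 0.0, "claw": 0.0}, {"x": 0.0, "y": -0.0033, "z": 0.0041, "ax": 0.0, "ay": 0.0, "az": 0.0, "claw": 0.0}]}}

```text
time_s: 12.13
ee_pos: [0.6197, 0.0673, 0.084]
eef_rot: [3.13, 0.001, 1.808]
force: [3.6, 0.1, 0.5]
grip_width: 0.0149
```

```bash
python3 -c "
from h import *
crank(6,log=1,xc=-.0007)"
```

```text
t 12.13 th 124.0 r 0.0494 my -0.0908 rot [1.793e+02 1.000e-01 1.036e+02] Ft 2.38 Frad 2.66 Fy -0.75 torque 0.119 gw 0.0149
 rot corr [ 0.7  0.1 -0.1]  y corr 0.0004
y -0.0026 z 0.0045
y -0.0036 z 0.0038
y -0.0039 z 0.0034
y -0.0043 z 0.0030
y -0.0046 z 0.0025
```

Call:
{"fn": "step_arm", "kwargs": {"steps": [{"x": 0.0003, "y": -0.003, "z": 0.0042, "ax": 0.4, "ay": 0.0, "az": 0.0, "claw": 0.0}, {"x": 0.0, "y": -0.0036, "z": 0.0038, "ax": 0.2, "ay": 0.0, "az": 0.0, "claw": 0.0}, {"x": 0.0, "y": -0.0039, "z": 0.0034, "ax": 0.0, "ay": 0.0, "az": 0.0, "claw": 0.0}, {"x": 0.0, "y": -0.0043, "z": 0.003, "ax": 0.0, "ay": 0.0, "az": 0.0, "claw": 0.0}]}}

```text
time_s: 12.47
ee_pos: [0.6066, 0.0641, 0.071]
eef_rot: [3.135, 0.003, 1.808]
force: [-0.1, -0.0, 3.1]
grip_width: 0.0144
```

```bash
python3 -c "
from h import *
crank(6,log=1,xc=-.0007)"
```

```text
t 12.47 th 145.9 r 0.0491 my -0.0908 rot [179.6   0.2 103.6] Ft 1.65 Frad -2.61 Fy -0.01 torque 0.083 gw 0.0144
 rot corr [ 0.4  0.2 -0.1]  y corr 0.0004
y -0.0040 z 0.0035
y -0.0047 z 0.0022
y -0.0049 z 0.0017
y -0.0051 z 0.0012
y -0.0052 z 0.0006
```

Call:
{"fn": "step_arm", "kwargs": {"steps": [{"x": 0.0003, "y": -0.0043, "z": 0.003, "ax": 0.3, "ay": 0.0, "az": 0.0, "claw": 0.0}, {"x": 0.0, "y": -0.0047, "z": 0.0022, "ax": 0.0, "ay": 0.0, "az": 0.0, "claw": 0.0}, {"x": 0.0, "y": -0.0049, "z": 0.0017, "ax": 0.0, "ay": 0.0, "az": 0.0, "claw": 0.0}, {"x": 0.0, "y": -0.0051, "z": 0.0012, "ax": 0.0, "ay": 0.0, "az": 0.0, "claw": 0.0}]}}

```text
time_s: 12.8
ee_pos: [0.5876, 0.0596, 0.0633]
eef_rot: [3.137, 0.003, 1.808]
force: [1.2, 0.2, 5.8]
grip_width: 0.0153
```

```bash
python3 -c "
from h import *
crank(6,log=1,xc=-.0007)"
```

```text
t 12.80 th 170.6 r 0.0489 my -0.0907 rot [179.8   0.2 103.6] Ft 2.18 Frad -5.57 Fy -0.10 torque 0.109 gw 0.0153
 rot corr [ 0.2  0.2 -0.1]  y corr 0.0003
y -0.0050 z 0.0017
y -0.0052 z 0.0000
y -0.0052 z -0.0005
y -0.0051 z -0.0011
y -0.0050 z -0.0016
```

Call:
{"fn": "step_arm", "kwargs": {"steps": [{"x": 0.0003, "y": -0.005, "z": 0.0003, "ax": 0.2, "ay": 0.0, "az": 0.0, "claw": 0.0}, {"x": 0.0, "y": -0.0052, "z": 0.0, "ax": 0.0, "ay": 0.0, "az": 0.0, "claw": 0.0}, {"x": 0.0, "y": -0.0052, "z": -0.0006, "ax": 0.0, "ay": 0.0, "az": 0.0, "claw": 0.0}, {"x": 0.0, "y": -0.0051, "z": -0.0012, "ax": 0.0, "ay": 0.0, "az": 0.0, "claw": 0.0}]}}

```text
time_s: 13.13
ee_pos: [0.5663, 0.0545, 0.0647]
eef_rot: [3.139, 0.004, 1.808]
force: [3.6, 0.9, 3.1]
grip_width: 0.0146
```

```bash
sed -i 's/ZC=.13-.019+.0006/ZC=.1126/' h.py; python3 -c "
from h import *
crank(6,log=1,xc=-.0007)"
```

```text
t 13.13 th 196.2 r 0.0499 my -0.0906 rot [179.9   0.2 103.6] Ft 2.72 Frad -4.01 Fy 0.02 torque 0.136 gw 0.0146
 rot corr [ 0.1  0.2 -0.1]  y corr 0.0002
y -0.0050 z -0.0016
y -0.0047 z -0.0022
y -0.0045 z -0.0027
y -0.0042 z -0.0032
y -0.0038 z -0.0036
```

Full positive turn done; fit.

```bash
cat > fit.py <<'E'
from h import *
L=np.loadtxt("log.txt"); xc,r=-.0007,.05
X,Z=L[:,4].copy(),L[:,5].copy()
# rebuild absolute from time order (logged with differing xc,ZC)
zc=np.where(L[:,0]<9.6,.1123,np.where(L[:,0]<13,.1116,.1126)); xo=np.where(L[:,0]<9.1,0,np.where(L[:,0]<11.6,-.0006,-.0007))
X=X+xo; Z=Z+zc
A=np.c_[X,Z,np.ones(len(X))]; s=np.linalg.lstsq(A,X**2+Z**2,rcond=None)[0]; c=s[:2]/2; print("centre",c,"r",np.sqrt(s[2]+c@c))
th=np.arctan2(X-c[0],Z-c[1]); d=L[:,2]
tq=-.05*(L[:,6]*np.cos(th)-L[:,7]*np.sin(th))
A=np.c_[d,np.sin(th),np.cos(th)]
for nm,B in (("free",A),):
    s=np.linalg.lstsq(B,tq,rcond=None)[0]; print(nm,s,"amp",np.hypot(*s[1:]),"resid",np.round(tq-B@s,3))
# gravity load on turning + : torque needed = -mgr*(-)...: load = A sin(th - thd), zero rising at bottom angle thd
thd=np.degrees(np.arctan2(-s[2],s[1]))%360; print("heavy down at th=",thd)
E
python3 fit.py
```

```text
centre [-0.00078653  0.11283914] r 0.05013975222014209
free [ 0.2657911  -0.07820216  0.14728445] amp 0.16675817130528203 resid [ 0.03  -0.044  0.011  0.005  0.011  0.027 -0.041  0.014 -0.011  0.002
  0.01  -0.025 -0.008  0.042  0.005 -0.019  0.    -0.009]
heavy down at th= 242.0334830759071
```

Drum fit: friction 0.266 N·m, ballast amplitude 0.167 N·m, heavy side down at grip angle about 242°. I'll turn back the other way to cancel bias and arrive there.

```bash
sed -i 's/ZC=.1126/ZC=.1128/' h.py; python3 -c "
from h import *
crank(-6.5,n=48,xc=-.0008)"
```

```text
t 13.13 th 196.0 r 0.0501 my -0.0906 rot [179.9   0.2 103.6] Ft 2.73 Frad -4.00 Fy 0.02 torque 0.137 gw 0.0146
 rot corr [ 0.1  0.2 -0.1]  y corr 0.0002
y 0.0055 z 0.0012
y 0.0056 z 0.0006
y 0.0057 z -0.0000
y 0.0056 z -0.0007
y 0.0055 z -0.0013
y 0.0053 z -0.0019
y 0.0051 z -0.0025
y 0.0048 z -0.0031
y 0.0044 z -0.0036
y 0.0040 z -0.0041
y 0.0035 z -0.0045
y 0.0029 z -0.0048
y 0.0024 z -0.0051
y 0.0018 z -0.0054
y 0.0012 z -0.0055
y 0.0005 z -0.0056
y -0.0001 z -0.0057
y -0.0008 z -0.0056
y -0.0014 z -0.0055
y -0.0020 z -0.0053
y -0.0026 z -0.0050
y -0.0031 z -0.0047
y -0.0037 z -0.0043
y -0.0041 z -0.0039
y -0.0045 z -0.0034
y -0.0049 z -0.0029
y -0.0052 z -0.0023
y -0.0054 z -0.0017
y -0.0056 z -0.0011
y -0.0057 z -0.0004
y -0.0057 z 0.0002
y -0.0056 z 0.0009
y -0.0055 z 0.0015
y -0.0053 z 0.0021
y -0.0050 z 0.0027
y -0.0047 z 0.0032
y -0.0043 z 0.0037
y -0.0038 z 0.0042
y -0.0033 z 0.0046
y -0.0028 z 0.0049
y -0.0022 z 0.0052
y -0.0016 z 0.0054
y -0.0010 z 0.0056
y -0.0003 z 0.0057
y 0.0003 z 0.0057
y 0.0010 z 0.0056
y 0.0016 z 0.0054
y 0.0022 z 0.0052
```

Call:
{"fn": "step_arm", "kwargs": {"steps": [{"x": 0.0, "y": 0.0055, "z": 0.0012, "ax": 0.0, "ay": 0.1, "az": 0.0, "claw": 0.0}, {"x": 0.0, "y": 0.0056, "z": 0.0006, "ax": 0.0, "ay": 0.0, "az": 0.0, "claw": 0.0}, {"x": 0.0, "y": 0.0057, "z": 0.0, "ax": 0.0, "ay": 0.0, "az": 0.0, "claw": 0.0}]}}

```text
time_s: 13.38
ee_pos: [0.5781, 0.0574, 0.0627]
eef_rot: [-3.135, 0.001, 1.808]
force: [-7.6, -2.9, 6.4]
grip_width: 0.0148
```

```bash
python3 -c "
from h import *
crank(-6.5,n=5,xc=-.0008,log=-1)"
```

```text
t 13.38 th 181.9 r 0.0501 my -0.0906 rot [-1.796e+02  1.000e-01  1.036e+02] Ft -8.25 Frad -6.16 Fy -1.04 torque -0.412 gw 0.0148
 rot corr [-0.4  0.1 -0.1]  y corr 0.0002
y 0.0057 z -0.0002
y 0.0056 z -0.0008
y 0.0055 z -0.0014
y 0.0053 z -0.0020
y 0.0050 z -0.0026
```

Call:
{"fn": "step_arm", "kwargs": {"steps": [{"x": 0.0, "y": 0.0057, "z": -0.0006, "ax": -0.3, "ay": 0.1, "az": 0.0, "claw": 0.0}, {"x": 0.0, "y": 0.0056, "z": -0.0009, "ax": 0.0, "ay": 0.0, "az": 0.0, "claw": 0.0}, {"x": 0.0, "y": 0.0055, "z": -0.0014, "ax": 0.0, "ay": 0.0, "az": 0.0, "claw": 0.0}, {"x": 0.0, "y": 0.0053, "z": -0.002, "ax": 0.0, "ay": 0.0, "az": 0.0, "claw": 0.0}]}}

```text
time_s: 13.72
ee_pos: [0.5932, 0.0611, 0.0648]
eef_rot: [-3.12, -0.002, 1.808]
force: [-7.6, -3.1, -0.6]
grip_width: 0.0147
```

```bash
python3 -c "
from h import *
crank(-6.5,n=5,xc=-.0008,log=-1)"
```

```text
t 13.72 th 164.0 r 0.0500 my -0.0906 rot [-1.788e+02 -1.000e-01  1.036e+02] Ft -8.02 Frad -1.68 Fy -1.23 torque -0.401 gw 0.0147
 rot corr [-1.2 -0.1 -0.1]  y corr 0.0002
y 0.0054 z -0.0018
y 0.0051 z -0.0025
y 0.0048 z -0.0030
y 0.0044 z -0.0035
y 0.0040 z -0.0040
```

Call:
{"fn": "step_arm", "kwargs": {"steps": [{"x": 0.0, "y": 0.006, "z": -0.0018, "ax": -0.8, "ay": 0.0, "az": 0.0, "claw": 0.0}, {"x": 0.0, "y": 0.0058, "z": -0.0026, "ax": -0.4, "ay": 0.0, "az": 0.0, "claw": 0.0}, {"x": 0.0, "y": 0.0054, "z": -0.0031, "ax": -0.4, "ay": 0.0, "az": 0.0, "claw": 0.0}, {"x": 0.0, "y": 0.005, "z": -0.0037, "ax": -0.4, "ay": 0.0, "az": 0.0, "claw": 0.0}]}}

```text
time_s: 14.05
ee_pos: [0.607, 0.0644, 0.0716]
eef_rot: [-3.131, -0.004, 1.808]
force: [-4.1, -2.7, -9.3]
grip_width: 0.0147
```

```bash
python3 -c "
from h import *
crank(-6.5,n=5,xc=-.0008,log=-1)"
```

```text
t 14.05 th 145.7 r 0.0498 my -0.0906 rot [-179.4   -0.2  103.6] Ft -9.08 Frad 5.03 Fy -1.66 torque -0.454 gw 0.0147
 rot corr [-0.6 -0.2 -0.1]  y corr 0.0002
y 0.0046 z -0.0033
y 0.0041 z -0.0039
y 0.0036 z -0.0044
y 0.0031 z -0.0048
y 0.0025 z -0.0051
```

Call:
{"fn": "step_arm", "kwargs": {"steps": [{"x": 0.0, "y": 0.0052, "z": -0.0033, "ax": -0.6, "ay": 0.0, "az": 0.0, "claw": 0.0}, {"x": 0.0, "y": 0.0047, "z": -0.0042, "ax": -0.2, "ay": 0.0, "az": 0.0, "claw": 0.0}, {"x": 0.0, "y": 0.0041, "z": -0.0047, "ax": -0.2, "ay": 0.0, "az": 0.0, "claw": 0.0}, {"x": 0.0, "y": 0.0035, "z": -0.0052, "ax": -0.2, "ay": 0.0, "az": 0.0, "claw": 0.0}]}}

```text
time_s: 14.38
ee_pos: [0.6171, 0.0668, 0.0815]
eef_rot: [-3.129, -0.006, 1.808]
force: [9.7, -0.9, -19.8]
grip_width: 0.0147
```

```bash
python3 -c "
from h import *
crank(-6.5,n=5,xc=-.0008,log=-1)"
```

```text
t 14.38 th 129.2 r 0.0495 my -0.0907 rot [-179.3   -0.4  103.6] Ft -9.49 Frad 19.61 Fy -3.15 torque -0.475 gw 0.0147
 rot corr [-0.7 -0.4 -0.1]  y corr 0.0003
y 0.0037 z -0.0043
y 0.0028 z -0.0049
y 0.0022 z -0.0052
y 0.0016 z -0.0054
y 0.0010 z -0.0056
```

Call:
{"fn": "step_arm", "kwargs": {"steps": [{"x": 0.0, "y": 0.005, "z": -0.0037, "ax": -0.6, "ay": -0.3, "az": 0.0, "claw": 0.0}, {"x": 0.0, "y": 0.0038, "z": -0.005, "ax": -0.2, "ay": 0.0, "az": 0.0, "claw": 0.0}, {"x": 0.0, "y": 0.0029, "z": -0.0055, "ax": -0.2, "ay": 0.0, "az": 0.0, "claw": 0.0}, {"x": 0.0, "y": 0.0022, "z": -0.0058, "ax": -0.2, "ay": 0.0, "az": 0.0, "claw": 0.0}]}}

```text
time_s: 14.72
ee_pos: [0.6259, 0.0688, 0.0975]
eef_rot: [-3.133, -0.002, 1.808]
force: [3.5, -0.2, -9.8]
grip_width: 0.0147
```

```bash
python3 -c "
from h import *
crank(-6.5,n=5,xc=-.0008,log=-1)"
```

```text
t 14.72 th 107.9 r 0.0498 my -0.0908 rot [-1.795e+02 -1.000e-01  1.036e+02] Ft -8.34 Frad 6.18 Fy -1.00 torque -0.417 gw 0.0147
 rot corr [-0.5 -0.1 -0.1]  y corr 0.0004
y 0.0016 z -0.0054
y 0.0008 z -0.0056
y 0.0002 z -0.0057
y -0.0005 z -0.0056
y -0.0011 z -0.0056
```

Call:
{"fn": "step_arm", "kwargs": {"steps": [{"x": 0.0003, "y": 0.002, "z": -0.0056, "ax": -0.5, "ay": 0.0, "az": 0.0, "claw": 0.0}, {"x": 0.0, "y": 0.0013, "z": -0.006, "ax": -0.2, "ay": 0.0, "az": 0.0, "claw": 0.0}, {"x": 0.0, "y": 0.0007, "z": -0.006, "ax": 0.0, "ay": 0.0, "az": 0.0, "claw": 0.0}, {"x": 0.0, "y": 0.0, "z": -0.006, "ax": 0.0, "ay": 0.0, "az": 0.0, "claw": 0.0}]}}

```text
time_s: 15.05
ee_pos: [0.6278, 0.0693, 0.1212]
eef_rot: [-3.139, -0.003, 1.808]
force: [-8.0, -4.4, -8.0]
grip_width: 0.015
```

```bash
python3 -c "
from h import *
crank(-6.5,n=5,xc=-.0008,log=-1)"
```

```text
t 15.05 th 80.3 r 0.0501 my -0.0907 rot [-1.799e+02 -1.000e-01  1.036e+02] Ft -6.37 Frad -10.00 Fy -2.40 torque -0.318 gw 0.0150
 rot corr [-0.1 -0.1 -0.1]  y corr 0.0003
y -0.0014 z -0.0055
y -0.0019 z -0.0053
y -0.0025 z -0.0051
y -0.0030 z -0.0048
y -0.0036 z -0.0044
```

Call:
{"fn": "step_arm", "kwargs": {"steps": [{"x": 0.0003, "y": -0.0016, "z": -0.0055, "ax": -0.1, "ay": 0.0, "az": 0.0, "claw": 0.0}, {"x": 0.0, "y": -0.002, "z": -0.0053, "ax": 0.0, "ay": 0.0, "az": 0.0, "claw": 0.0}, {"x": 0.0, "y": -0.0025, "z": -0.0051, "ax": 0.0, "ay": 0.0, "az": 0.0, "claw": 0.0}, {"x": 0.0, "y": -0.003, "z": -0.0048, "ax": 0.0, "ay": 0.0, "az": 0.0, "claw": 0.0}]}}

```text
time_s: 15.38
ee_pos: [0.6179, 0.067, 0.1441]
eef_rot: [-3.14, -0.002, 1.808]
force: [-4.6, -5.1, -10.4]
grip_width: 0.0144
```

```bash
python3 -c "
from h import *
crank(-6.5,n=5,xc=-.0008,log=-1)"
```

```text
t 15.38 th 51.5 r 0.0502 my -0.0907 rot [-1.799e+02 -1.000e-01  1.036e+02] Ft -4.60 Frad -10.93 Fy -3.90 torque -0.230 gw 0.0144
 rot corr [-0.1 -0.1 -0.1]  y corr 0.0003
y -0.0039 z -0.0041
y -0.0042 z -0.0038
y -0.0046 z -0.0033
y -0.0050 z -0.0027
y -0.0052 z -0.0021
```

Call:
{"fn": "step_arm", "kwargs": {"steps": [{"x": 0.0003, "y": -0.0041, "z": -0.0038, "ax": -0.1, "ay": 0.0, "az": 0.0, "claw": 0.0}, {"x": 0.0, "y": -0.0043, "z": -0.0037, "ax": 0.0, "ay": 0.0, "az": 0.0, "claw": 0.0}, {"x": 0.0, "y": -0.0047, "z": -0.0031, "ax": 0.0, "ay": 0.0, "az": 0.0, "claw": 0.0}, {"x": 0.0, "y": -0.005, "z": -0.0026, "ax": 0.0, "ay": 0.0, "az": 0.0, "claw": 0.0}]}}

```text
time_s: 15.72
ee_pos: [0.5988, 0.0625, 0.1591]
eef_rot: [3.14, -0.002, 1.808]
force: [-1.2, -3.2, -12.7]
grip_width: 0.0148
```

```bash
python3 -c "
from h import *
crank(-6.5,n=5,xc=-.0008,log=-1)"
```

```text
t 15.72 th 23.0 r 0.0502 my -0.0906 rot [ 1.799e+02 -1.000e-01  1.036e+02] Ft -3.19 Frad -12.40 Fy -2.78 torque -0.159 gw 0.0148
 rot corr [ 0.1 -0.1 -0.1]  y corr 0.0002
y -0.0054 z -0.0017
y -0.0055 z -0.0013
y -0.0056 z -0.0007
y -0.0057 z -0.0000
y -0.0056 z 0.0006
```

Call:
{"fn": "step_arm", "kwargs": {"steps": [{"x": 0.0, "y": -0.0054, "z": -0.0011, "ax": 0.1, "ay": 0.0, "az": 0.0, "claw": 0.0}, {"x": 0.0, "y": -0.0055, "z": -0.001, "ax": 0.0, "ay": 0.0, "az": 0.0, "claw": 0.0}, {"x": 0.0, "y": -0.0056, "z": -0.0004, "ax": 0.0, "ay": 0.0, "az": 0.0, "claw": 0.0}, {"x": 0.0, "y": -0.0057, "z": 0.0002, "ax": 0.0, "ay": 0.0, "az": 0.0, "claw": 0.0}]}}

```text
time_s: 16.05
ee_pos: [0.5763, 0.057, 0.1629]
eef_rot: [3.137, -0.001, 1.808]
force: [4.4, -1.5, -11.3]
grip_width: 0.0148
```

```bash
python3 -c "
from h import *
crank(-6.5,n=5,xc=-.0008,log=-1)"
```

```text
t 16.05 th 355.9 r 0.0502 my -0.0905 rot [ 1.797e+02 -1.000e-01  1.036e+02] Ft -3.11 Frad -11.57 Fy -2.48 torque -0.156 gw 0.0148
 rot corr [ 0.3 -0.1 -0.1]  y corr 0.0001
y -0.0056 z 0.0009
y -0.0055 z 0.0014
y -0.0053 z 0.0020
y -0.0051 z 0.0026
y -0.0047 z 0.0031
```

Call:
{"fn": "step_arm", "kwargs": {"steps": [{"x": 0.0, "y": -0.0056, "z": 0.0014, "ax": 0.3, "ay": 0.0, "az": 0.0, "claw": 0.0}, {"x": 0.0, "y": -0.0055, "z": 0.0018, "ax": 0.0, "ay": 0.0, "az": 0.0, "claw": 0.0}, {"x": 0.0, "y": -0.0053, "z": 0.0023, "ax": 0.0, "ay": 0.0, "az": 0.0, "claw": 0.0}, {"x": 0.0, "y": -0.005, "z": 0.0028, "ax": 0.0, "ay": 0.0, "az": 0.0, "claw": 0.0}]}}

```text
time_s: 16.38
ee_pos: [0.5551, 0.0519, 0.1561]
eef_rot: [3.136, -0.0, 1.808]
force: [7.3, -1.7, -7.4]
grip_width: 0.0146
```

```bash
python3 -c "
from h import *
crank(-6.5,n=5,xc=-.0008,log=-1)"
```

```text
t 16.38 th 329.6 r 0.0501 my -0.0904 rot [179.7  -0.  103.6] Ft -2.06 Frad -9.83 Fy -3.36 torque -0.103 gw 0.0146
 rot corr [ 0.3 -0.  -0.1]  y corr 0.0
y -0.0047 z 0.0033
y -0.0043 z 0.0037
y -0.0039 z 0.0041
y -0.0034 z 0.0045
y -0.0029 z 0.0049
```

Call:
{"fn": "step_arm", "kwargs": {"steps": [{"x": 0.0, "y": -0.0045, "z": 0.0037, "ax": 0.3, "ay": 0.0, "az": 0.0, "claw": 0.0}, {"x": 0.0, "y": -0.0042, "z": 0.0038, "ax": 0.0, "ay": 0.0, "az": 0.0, "claw": 0.0}, {"x": 0.0, "y": -0.0038, "z": 0.0042, "ax": 0.0, "ay": 0.0, "az": 0.0, "claw": 0.0}, {"x": 0.0, "y": -0.0033, "z": 0.0046, "ax": 0.0, "ay": 0.0, "az": 0.0, "claw": 0.0}]}}

```text
time_s: 16.72
ee_pos: [0.5402, 0.0483, 0.1417]
eef_rot: [3.132, 0.001, 1.808]
force: [3.8, -1.2, -0.1]
grip_width: 0.0146
```

```bash
python3 -c "
from h import *
crank(-6.5,n=5,xc=-.0008,log=-1)"
```

```text
t 16.72 th 305.4 r 0.0499 my -0.0904 rot [179.5   0.  103.6] Ft -1.87 Frad -2.79 Fy -2.08 torque -0.093 gw 0.0146
 rot corr [ 0.5  0.  -0.1]  y corr 0.0
y -0.0031 z 0.0048
y -0.0025 z 0.0051
y -0.0019 z 0.0054
y -0.0012 z 0.0055
y -0.0006 z 0.0056
```

Call:
{"fn": "step_arm", "kwargs": {"steps": [{"x": 0.0, "y": -0.0031, "z": 0.0048, "ax": 0.5, "ay": 0.0, "az": 0.0, "claw": 0.0}, {"x": 0.0, "y": -0.0025, "z": 0.0051, "ax": 0.0, "ay": 0.0, "az": 0.0, "claw": 0.0}, {"x": 0.0, "y": -0.0019, "z": 0.0054, "ax": 0.0, "ay": 0.0, "az": 0.0, "claw": 0.0}, {"x": 0.0, "y": -0.0012, "z": 0.0055, "ax": 0.0, "ay": 0.0, "az": 0.0, "claw": 0.0}]}}

```text
time_s: 17.05
ee_pos: [0.5319, 0.0463, 0.1212]
eef_rot: [3.137, 0.001, 1.808]
force: [3.0, -1.9, 2.1]
grip_width: 0.0145
```

```bash
python3 -c "
from h import *
crank(-6.5,n=5,xc=-.0008,log=-1)"
```

```text
t 17.05 th 279.7 r 0.0500 my -0.0904 rot [1.798e+02 1.000e-01 1.036e+02] Ft -2.44 Frad -2.06 Fy -2.54 torque -0.122 gw 0.0145
 rot corr [ 0.2  0.1 -0.1]  y corr -0.0
y -0.0007 z 0.0056
y 0.0000 z 0.0057
y 0.0006 z 0.0056
y 0.0013 z 0.0055
y 0.0019 z 0.0053
```

Call:
{"fn": "step_arm", "kwargs": {"steps": [{"x": 0.0, "y": -0.0007, "z": 0.0056, "ax": 0.2, "ay": 0.0, "az": 0.0, "claw": 0.0}, {"x": 0.0, "y": 0.0, "z": 0.0057, "ax": 0.0, "ay": 0.0, "az": 0.0, "claw": 0.0}, {"x": 0.0, "y": 0.0006, "z": 0.0056, "ax": 0.0, "ay": 0.0, "az": 0.0, "claw": 0.0}]}}

```text
time_s: 17.3
ee_pos: [0.532, 0.0464, 0.1034]
eef_rot: [3.14, 0.001, 1.808]
force: [5.3, -0.1, 5.5]
grip_width: 0.0144
```

```bash
python3 -c "
from h import *
crank(-6.5,n=5,xc=-.0008,log=-1)"
sed -i 's/^zc=.*/zc=np.where(L[:,0]<9.6,.1123,np.where(L[:,0]<13,.1116,np.where(L[:,0]<13.2,.1126,.1128))); xo=np.where(L[:,0]<9.1,0,np.where(L[:,0]<11.6,-.0006,np.where(L[:,0]<13.2,-.0007,-.0008)))/' fit.py
cat >> fit.py <<'E'
for sg in (1,-1):
    k=d==sg; s=np.linalg.lstsq(A[k],tq[k],rcond=None)[0]; print(sg,s.round(3),np.hypot(*s[1:]).round(3),np.degrees(np.arctan2(-s[2],s[1]))%360)
E
python3 fit.py
```

```text
t 17.30 th 259.1 r 0.0500 my -0.0904 rot [1.799e+02 1.000e-01 1.036e+02] Ft -4.40 Frad -6.07 Fy -1.32 torque -0.220 gw 0.0144
 rot corr [ 0.1  0.1 -0.1]  y corr -0.0
y 0.0014 z 0.0055
y 0.0020 z 0.0053
y 0.0026 z 0.0050
y 0.0031 z 0.0047
y 0.0037 z 0.0043
centre [-0.00080271  0.11289718] r 0.050079687835407644
free [ 0.26760989 -0.08628099  0.14717014] amp 0.1705973597628322 resid [ 0.022 -0.054  0.002 -0.004  0.004  0.021 -0.044  0.013 -0.009  0.005
  0.015 -0.02  -0.002  0.048  0.01  -0.016 -0.    -0.013 -0.     0.032
 -0.016 -0.046 -0.022  0.009  0.013  0.006 -0.041 -0.005  0.019  0.036
 -0.009]
heavy down at th= 239.61831351492873
1 [ 0.266 -0.079  0.147] 0.167 241.90408546464607
-1 [ 0.268 -0.098  0.146] 0.175 236.22308346316981
```

Both directions agree (242° and 236°; combined 239.6°). I'm at 259° now and moving to 240°.

Call:
{"fn": "step_arm", "kwargs": {"steps": [{"x": 0.0, "y": 0.0014, "z": 0.0055, "ax": 0.1, "ay": 0.0, "az": 0.0, "claw": 0.0}, {"x": 0.0, "y": 0.002, "z": 0.0045, "ax": 0.0, "ay": 0.0, "az": 0.0, "claw": 0.0}, {"x": 0.0, "y": 0.0012, "z": 0.0022, "ax": 0.0, "ay": 0.0, "az": 0.0, "claw": 0.0}, {"x": 0.0, "y": 0.0, "z": 0.0, "ax": 0.0, "ay": 0.0, "az": 0.0, "claw": 0.0}]}}

```text
time_s: 17.63
ee_pos: [0.537, 0.0476, 0.0887]
eef_rot: [-3.14, 0.001, 1.808]
force: [1.6, -1.0, 6.9]
grip_width: 0.0146
```

```bash
python3 -c "
from h import *
crank(-2,n=3,xc=-.0008)"
```

```text
t 17.63 th 241.3 r 0.0501 my -0.0904 rot [-1.799e+02  1.000e-01  1.036e+02] Ft -5.42 Frad -4.48 Fy -1.34 torque -0.271 gw 0.0146
 rot corr [-0.1  0.1 -0.1]  y corr -0.0
y 0.0010 z 0.0015
y 0.0009 z 0.0015
y 0.0010 z 0.0015
```

Call:
{"fn": "step_arm", "kwargs": {"steps": [{"x": 0.0, "y": 0.0005, "z": 0.0008, "ax": 0.0, "ay": 0.0, "az": 0.0, "claw": 0.0}, {"x": 0.0, "y": 0.0, "z": 0.0, "ax": 0.0, "ay": 0.0, "az": 0.0, "claw": 0.0}, {"x": 0.0, "y": 0.0, "z": 0.0, "ax": 0.0, "ay": 0.0, "az": 0.0, "claw": 0.0}, {"x": 0.0, "y": 0.0, "z": 0.0, "ax": 0.0, "ay": 0.0, "az": 0.0, "claw": 0.0}, {"x": 0.0, "y": 0.0, "z": 0.0, "ax": 0.0, "ay": 0.0, "az": 0.0, "claw": 0.0}]}}

```text
time_s: 18.05
ee_pos: [0.5382, 0.0478, 0.0867]
eef_rot: [-3.139, 0.001, 1.808]
force: [0.3, -0.9, 7.2]
grip_width: 0.0146
```

```bash
python3 -c "
from h import *
crank(-2,n=1,xc=-.0008); print(np.abs(ctrl.get_obs()['joint_vel']).max())
snap('d')
im=cv2.imread('pics/d_side.png'); cv2.imwrite('pics/d_side_z.png',cv2.resize(im[95:345,150:390],None,fx=2.4,fy=2.4,interpolation=cv2.INTER_CUBIC))
crank(-2,n=1,xc=-.0008)
"
```

```text
t 18.05 th 238.6 r 0.0501 my -0.0904 rot [-1.799e+02  1.000e-01  1.036e+02] Ft -6.12 Frad -3.79 Fy -0.92 torque -0.306 gw 0.0146
 rot corr [-0.1  0.1 -0.1]  y corr 0.0
y 0.0010 z 0.0014
0.007113628428498879
t 18.15 th 238.5 r 0.0501 my -0.0904 rot [-1.799e+02  1.000e-01  1.036e+02] Ft -4.58 Frad -4.90 Fy -2.25 torque -0.229 gw 0.0145
 rot corr [-0.1  0.1 -0.1]  y corr 0.0
y 0.0010 z 0.0014
```

View pics/d_side_z.png

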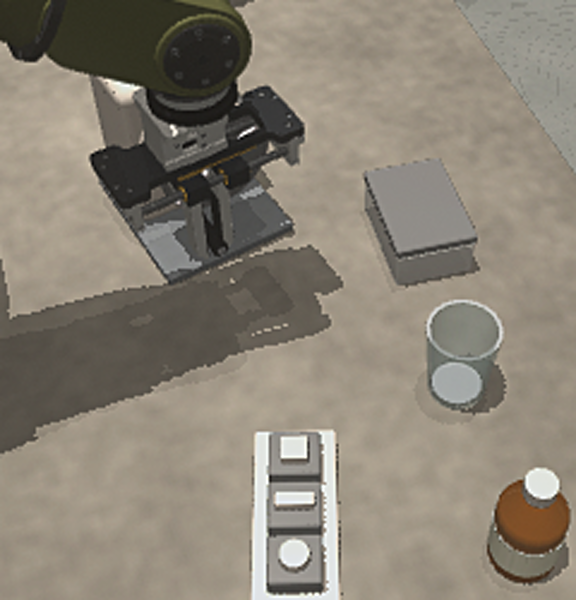

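View pics/d_top.png

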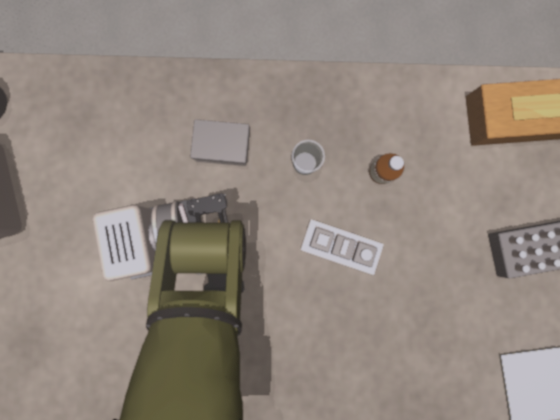

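The crank is held between the pads, and the beaker, bottle and tip box stand at their original pixels. There is still some preload on the crank, so I'll relax it and check that it rests.

Call:
{"fn": "step_arm", "kwargs": {"steps": [{"x": 0.0, "y": -0.0003, "z": -0.0005, "ax": 0.0, "ay": 0.0, "az": 0.0, "claw": 0.0}, {"x": 0.0, "y": 0.0, "z": 0.0, "ax": 0.0, "ay": 0.0, "az": 0.0, "claw": 0.0}, {"x": 0.0, "y": 0.0, "z": 0.0, "ax": 0.0, "ay": 0.0, "az": 0.0, "claw": 0.0}]}}

```text
time_s: 18.4
ee_pos: [0.5383, 0.0479, 0.0864]
eef_rot: [-3.139, 0.001, 1.808]
force: [0.5, -2.2, 6.8]
grip_width: 0.0147
```

```bash
python3 -c "
from h import *
crank(-2,n=1,xc=-.0008); 
for i in range(6): vision.camera('top')
crank(-2,n=1,xc=-.0008);print(np.abs(ctrl.get_obs()['joint_vel']).max())
"
```

```text
t 18.40 th 238.3 r 0.0501 my -0.0904 rot [-1.798e+02  1.000e-01  1.036e+02] Ft -5.79 Frad -3.53 Fy -2.25 torque -0.289 gw 0.0147
 rot corr [-0.2  0.1 -0.1]  y corr 0.0
y 0.0010 z 0.0014
t 18.70 th 238.3 r 0.0501 my -0.0904 rot [-1.798e+02  1.000e-01  1.036e+02] Ft -3.65 Frad -4.87 Fy -1.73 torque -0.182 gw 0.0148
 rot corr [-0.2  0.1 -0.1]  y corr 0.0
y 0.0011 z 0.0014
0.0019803699870934027
```

```bash
python3 -c "
from h import *
print(ticket.hand_in())"
```

```text
the job is handed in; nothing more can be done
None
```

The mixer should be in hand mode, with the drum's heavy side down and the crank still gripped. I handed the job in at 18.7 s.

- **Keys:** I pressed the round, then the square, then the bar key, one at a time. Each went down to its stop, with the fingertips ending at about 38 mm, the height given for fully down. At the stops the fingers met 50 N (round), 30 N (square) and 29 N (bar). The 50 N on the round key was more than I meant to apply. Only the closed fingertips touched it, not the gripper's body.
- **Finding the heavy side:** I turned the drum one full turn forward and about 300° back. The combined fit gave 0.27 N·m of friction and the heavy side straight down at a grip angle of about 240°. The two directions disagreed slightly: 242° forward, 236° back. The fitted ballast torque was 0.17 N·m, a little under the expected 0.2.
- **Final state:** The crank rests at 238.3° by arm position, held with 50 N. The angle did not change over the last 0.3 s, though some side force from friction remained on the arm.
- **Bystanders:** In the last pictures the bottle, tip box and beaker stood where they began.

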